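Pack the small telescope away after a night's viewing

ROBOT

A 6-joint arm with a two-finger parallel gripper is mounted at the origin on the work surface. World frame = base frame: x ahead of the robot, y to its left, z up, the work surface at z = 0. Lengths are in m, angles in rad, forces in N, time in s.
With the tool pointing down it reaches from about 0.375 to 0.975 m from the base axis. Payload 3.8 kg.
Tool frame: the origin (TCP) lies at the very end of the fingers, on their centre line; the grasp point (between the pads) lies 19 mm behind it; z points along the fingers, y is the line along which they close (so a half turn about z gives the same grasp; the last joint's range is limited). The gripper opens to 88 mm and grips with 3 to 60 N. Pads are 18 mm wide; open, the fingers measure 123 mm over their backs; the gripper's body (75 mm by 187 mm) begins 45 mm behind the grasp point.
Start: joints at [-1.366, 0.264, 1.604, -0, 1.274, -0.037], TCP at [0.162, -0.655, 0.239] pointing down, gripper open.
Joint ranges: [-2.63, 2.63], [-0.94, 2.18], [0.31, 2.57], [-1.31, 4.45], [0, 2.66], [-2.55, 2.55]. Speed limits (rad/s): [2.57, 2.57, 3.14, 3.14, 3.14, 3.14].

INTERFACE

Orientations are given as a unit quaternion [w, x, y, z].
In Python, from plant import manip gives the robot as it stands.
- The arm moves only by the tool drive_tool, never from a script. Its argument "increments" is a list that holds one entry, the list of rows, each a list of 7 numbers: the shift along the tool's x, y, z scaled (see below), then the turn, a rotation vector about the tool's x, y, z scaled (see below), then the finger opening in mm, from 0 to 88.1. A call has 1 to 5 rows; each row is the pose to reach, as a shift and turn from the pose commanded when the call began, along the tool's axes at that moment, turning the shorter way round; what a row does not reach only later rows make up. The controller multiplies each number of a shift by 100 mm and each number of a turn by 360 degrees. A row lasts 1/12 s, in which the tool goes at most 41.7 mm and 7.16 degrees, less where a joint would pass 70% of its speed; a pose out of reach is approached as far as the arm can. A call with a number of a shift or a turn outside -1 to 1 is refused whole. A call with a gripper value outside its range is refused whole. The fingers move at their own pace and stop on an object; the grip force is fixed at half the most. Time passes only in rows, so rows that repeat a pose let the fingers close. It gives the time, the measured TCP pose, the force, the opening and the grip force at its end, in the units of the state.
- manip.read_state(): the state, without advancing time (a new reading comes with each control period).
- manip.grab_frame(name): name is "side" or "top" or "wrist"; returns a dict with "color" (400x640x3 uint8, blue, green, red), "fx", "fy", "cx", "cy" (pixels), "extrinsics" (4x4, takes a point from camera to world coordinates). Camera axes: x right, y down, z forward; pixel columns grow to the right and rows downward; lengths in m; the calibration is good to about 2 mm. The wrist camera is an equidistant fisheye: a pixel r from the principal point sees the ray r / f radians off the axis. A picture is of the moment at which its call begins. There is no depth.
- manip.job_done(): hands the job in; it is judged then, once.
The state is a dict: "time_s": time; "q": joint angles; "qd": joint speeds; "joint_efforts": joint torques, N m; "eef_pos": TCP position; "tcp_rot": TCP orientation; "ft_force": force on the tool from outside, world axes, zero at the start; "moment": the same for the moment, N m; "opening": opening from 0.0 (shut) to 1.0 (fully open); "grip_force": force on a finger pad.
Only numpy, scipy, OpenCV 4.12 (cv2) and the standard library are available. Lean on these libraries where they do the work, as an engineer would, in place of code of your own. Each camera call takes 0.05 s, during which the arm holds its last target. There are 200 camera calls.

TASK

Pack the telescope away: swing the clamp lever on its mount open, lift the telescope off and stand it on its foot in the narrow bay of the open case. Draw whatever accessories have slid in under the glass shelf out with the hook rod, never reaching in after them with the fingers, then put them flat, and every eyepiece upright as it stands now, side by side on the floor of the wide bay. Lay the hook rod back flat on the leather pad when you have finished with it, and leave the other things on the desk where they are.

Things in the scene. Friction and masses are not known exactly. Their poses are not given: they have to be found in the camera images.
- scope: small white telescope, 200 mm long, about 0.45 kg, standing on a flat aluminium foot plate 120 x 56 x 10 mm that lies in the mount's saddle at the start. Origin: centre of the underside of the foot; x along the tube toward the wide lens end, z up. Tube 50 mm across, its axis 49 mm above the underside; the tube is bare from x = -30 to +30 mm between two dark rings: the place to grip (50 mm wide); lens hood 55 mm across from x = 60 to 100 mm.
- mount: fixed table-top telescope mount: round base 120 mm across, column, and on top a saddle plate 120 x 78 mm. Origin at the centre of its underside; x along the saddle (and the telescope), z up. Two rails (inner gap 62 mm, 9 mm high) flank the foot plate.
- saddle (a point): centre of the saddle's floor, 72 mm above the desk, where the underside of the foot rests; axes as the mount.
- clamp_lever (a joint): clamp lever on the mount's -y side, turning about a vertical axis; 0 = shut, its steel keeper lying over the edge of the foot plate so that the telescope cannot be lifted; it grows counter-clockwise seen from above, to the stop at 1.65 rad; the keeper is clear of the foot beyond 1.2. It turns stiffly (about 1 N at the knob) and stays where it is left.
- lever_hinge (a point): point on the lever's axis, 52 mm to the -y side of the mount's centre, 83 mm above the desk.
- lever_knob (a point): middle of the upright round black knob at the lever's end, 88 mm from the hinge axis: 18 mm across, 36 mm tall, its top 126 mm above the desk. Shut, the knob lies 85 mm toward the mount's -x and 23 mm further to -y than the hinge.
- case: fixed open black carrying case, 260 (x) x 316 (y) x 40 mm high, walls 6 mm, foam floor 6 mm above the desk, its lid folded back flat on the desk beyond its +x side (28 to 36 mm high). Origin at the centre of the underside of the box part. A wall across it (38 mm high) parts a narrow bay (-x side) from a wide bay (+x side).
- narrow_bay (a point): centre of the floor of the narrow bay, which measures 85 (x) x 304 (y) mm inside; axes as the case. The telescope belongs here, its length along y.
- wide_bay (a point): centre of the floor of the wide bay, which measures 157 (x) x 304 (y) mm inside; axes as the case. All accessories belong here.
- shelf: fixed glass shelf over the desk: clear plate 260 (x) x 360 (y) mm, underside 120 mm and top 130 mm above the desk, on four round steel feet 20 mm across at x = +-115, y = +-165 mm. A small book and a plant stand on it along the back. Origin on the desk below the plate's centre; x points from its open front edge (x = -130 mm) to its back.
- diagonal: star diagonal (may be absent), slid in under the glass shelf: black block 44 x 44 x 40 mm high lying flat, a steel nose tube 32 mm across and 35 mm long out of its -x face (to x = -57 mm) and a black socket 38 mm across out of its +y face (to y = 45 mm), tubes level at 20 mm height; 0.11 to 0.22 kg. Origin: centre of the block, z up. Grip it across the nose tube at x = -40 mm, or across the socket at y = 34 mm.
- dust_cap: black round dust cap (may be absent), slid in under the glass shelf: a plain disc 56 mm across and 22 mm high, lying flat; origin at its centre, 11 mm up, z up.
- hook_rod: hook rod lying flat on the leather pad: wooden handle 100 x 20 x 20 mm, then a brass rod 10 mm thick, bent sideways at the end; 0.14 kg. Origin: centre of the handle's underside; x along the rod to the hook, z up. The rod runs 6 mm high to x = 280 mm, there a cross piece goes 86 mm to +y and its tip bends back toward the handle to (265, 95) mm. The centre of mass is near x = 85 mm.
- rod_handle (a point): point on the handle's axis midway along it, 10 mm up: a good place to grip (20 mm wide).
- rod_hook (a point): middle of the drawing face of the cross piece: x = 275 mm, y = 42 mm, 6 mm up.
- pad: brown leather desk pad, flat (1 mm), 190 (x) x 420 (y) mm; origin at its centre on the desk.
- eyepiece1: an eyepiece standing on the desk (may be absent): a black drum 46 mm across and 36 mm tall with a shiny steel barrel 32 mm across and 24 mm tall on top, 60 mm in all, 0.14 kg; origin at the centre of its underside, z up along its axis. The three eyepieces are alike.
- eyepiece2: an eyepiece standing on the desk (may be absent): a black drum 46 mm across and 36 mm tall with a shiny steel barrel 32 mm across and 24 mm tall on top, 60 mm in all, 0.14 kg; origin at the centre of its underside, z up along its axis. The three eyepieces are alike.
- eyepiece3: an eyepiece standing on the desk (may be absent): a black drum 46 mm across and 36 mm tall with a shiny steel barrel 32 mm across and 24 mm tall on top, 60 mm in all, 0.14 kg; origin at the centre of its underside, z up along its axis. The three eyepieces are alike.
- mug: bystander, not to be disturbed: white coffee mug 76 mm across, 90 mm tall; origin at the centre of its underside.
- paperweight: bystander, not to be disturbed: turned brass paperweight, 64 mm across, 48 mm tall; origin at the centre of its underside.
- hourglass: bystander, not to be disturbed: brass and glass hourglass, 70 mm across, 140 mm tall; origin at the centre of its underside.
Mind the look-alikes: they are no part of the job. What is shaped like the eyepiece3 but red is not meant.

How it is judged:
By the outcome, as a careful person would: the job done as asked, in the order asked, and still so for the second after the job is handed in, with the robot touching nothing.
Of diagonal, dust_cap only 1 to 2 are there at a start; the rules pass over those that are not, and their reading is None.
Of eyepiece1, eyepiece2, eyepiece3 only 1 to 2 are there at a start; the rules pass over those that are not, and their reading is None.
At some moment in a run one of diagonal, dust_cap, eyepiece1, eyepiece2, eyepiece3 may be knocked a few centimetres aside while the robot is not near it.
It also fails if it takes over 210 s, if anything falls off the work surface, if the arm or the gripper's body presses on something with over 40 N, if the wrist force passes 120 N, or if a joint passes its speed limit or range.

## Working session

There is one attempt and no reset: what is moved stays moved. The work goes in short steps, Python scripts to look and compute and a tool call to move; the robot and the scene stay as the last step left them, time stands still between calls to the robot, and variables do not carry over. Pictures are saved under pics/ and viewed, at most 14 in all, crops included, and the job is handed in when it is done.

Besides the shell and the picture viewer there is one more tool, called after ">>>" in YAML: its name, and indented under it one key for each argument. drive_tool: Moves the arm, as the interface text tells. Shifts and turns lie within -1 to 1; 1 stands for 100 mm of shift or 360 degrees of turn. Its arguments: {"type":"object","properties":{"increments":{"type":"array"}},"required":["increments"]}

```bash
ls; mkdir -p pics; python3 - <<'E'
from plant import manip
import cv2
for n in("top","side"):
    f=manip.grab_frame(n); cv2.imwrite(f"pics/{n}0.png",f["color"]); print(n,f["fx"],f["fy"],f["cx"],f["cy"],f["extrinsics"])
s=manip.read_state();print(s)
E
```

```text
pics
top 438.29721698014254 438.29721698014254 315.453911149057 199.67409504101926 [[ 0.01937156 -0.99914296  0.03657991  0.443066  ]
 [-0.99971949 -0.01885813  0.01432902  0.01584591]
 [-0.01362691 -0.03684722 -0.999228    1.26654996]
 [ 0.          0.          0.          1.        ]]
side 363.1659934074442 363.1659934074442 321.1337754584828 203.0134851978321 [[ 0.98046303 -0.14517093  0.13273152  0.35412208]
 [-0.19658275 -0.74679361  0.63533812 -0.64693487]
 [ 0.00689042 -0.64901826 -0.76074162  0.93899008]
 [ 0.          0.          0.          1.        ]]
{'time_s': 0.1, 'q': array([-1.36588103e+00,  2.64692850e-01,  1.60522966e+00, -2.08602109e-05,
        1.27368169e+00, -3.69038845e-02]), 'qd': array([ 0.00084013, -0.00096585, -0.00366525, -0.00092695, -0.00010458,
        0.00049569]), 'joint_efforts': array([ 1.75909272e-04, -5.03618681e+01, -3.58070576e+01,  7.30962306e-02,
        2.33355729e-02, -5.86863030e-05]), 'eef_pos': array([ 0.1615017 , -0.65474156,  0.23750656]), 'tcp_rot': array([-1.00139007e-03,  9.92698465e-01,  1.20618186e-01, -9.43262408e-05]), 'ft_force': array([ 0.20863579, -0.6305558 ,  0.58066793]), 'moment': array([-0.00080992, -0.0202695 ,  0.00391312]), 'grip_force': 0.0, 'opening': 1.0036270475327265}
```

View pics/top0.png

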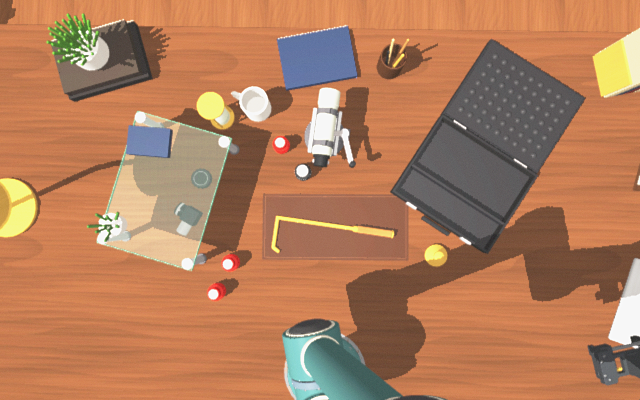

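View pics/side0.png

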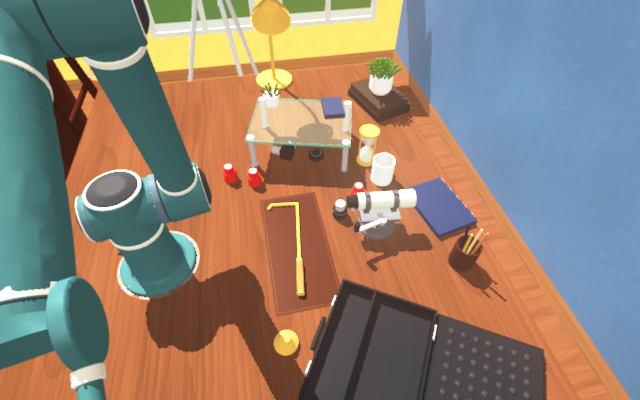

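Top view: the robot is at the bottom and the black eyepiece is at (303,171). Its look-alikes are the red ones at (281,145), (231,262) and (216,291). The diagonal (188,216) and dust cap (201,178) are under the glass. The hook rod is on the pad from (393,234) to (278,219), with its tip near (276,250). The telescope is at (325,125) with the lever knob at about (345,133). The case is at (487,145). Next, close crops.

```bash
python3 - <<'E'
import cv2,numpy as np
a=cv2.imread("pics/top0.png")
c=cv2.resize(a[80:200,260:420],None,fx=5,fy=5,interpolation=cv2.INTER_CUBIC);cv2.imwrite("pics/c1.png",c)
c=cv2.resize(a[100:280,90:250],None,fx=3.3,fy=3.3,interpolation=cv2.INTER_CUBIC)
d=cv2.resize(a[190:265,260:410],None,fx=5,fy=5,interpolation=cv2.INTER_CUBIC)
cv2.imwrite("pics/c2.png",c);cv2.imwrite("pics/c3.png",d)
E
```

```text
(no output)
```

View pics/c1.png

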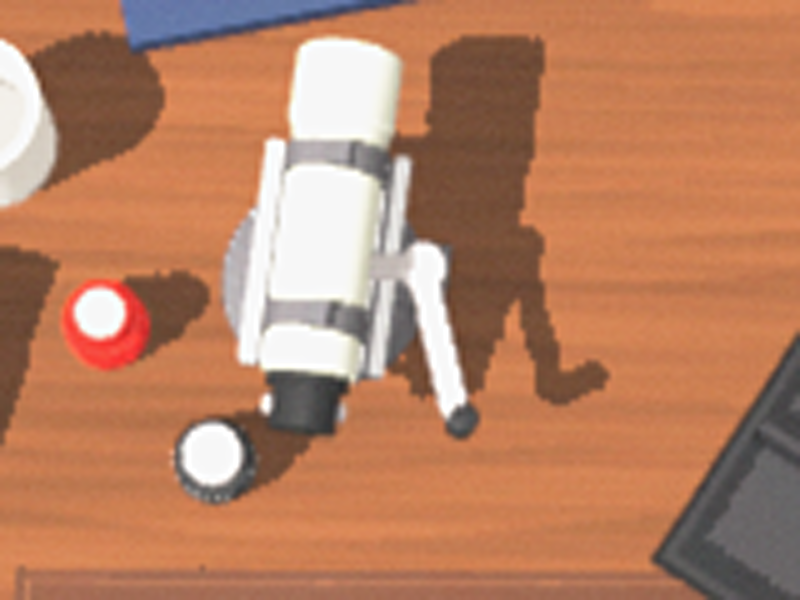

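View pics/c2.png

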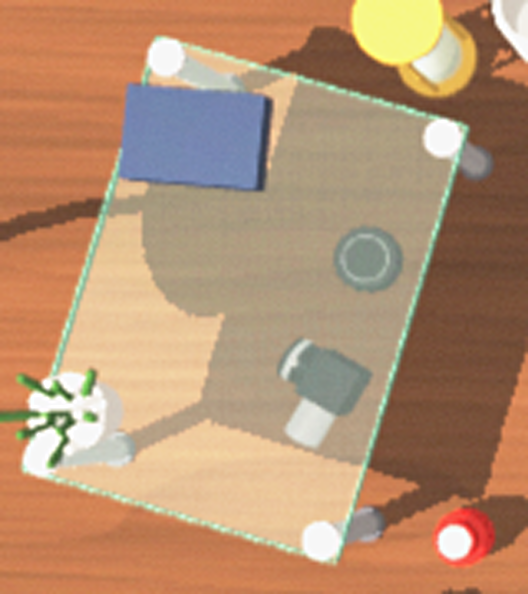

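Crop c1 shows the black eyepiece with a steel top at (302.4,170.6); the red ones are not wanted. The lever knob is at (352.4,164) and the hinge at (345.6,133). Crop c2 shows the dust cap at (201.2,178.2) and the diagonal block at about (192,215). The shelf's open front is its right edge, from (231.5,138) to (192,270). The hook rod crop is next.

```bash
cat > h.py <<'E'
from plant import manip
import cv2,numpy as np
from scipy.spatial.transform import Rotation as R
CAM={'top':(438.297,315.454,199.674,np.array([[0.01937156,-0.99914296,0.03657991,0.443066],[-0.99971949,-0.01885813,0.01432902,0.01584591],[-0.01362691,-0.03684722,-0.999228,1.26654996]])),
'side':(363.166,321.134,203.0135,np.array([[0.98046303,-0.14517093,0.13273152,0.35412208],[-0.19658275,-0.74679361,0.63533812,-0.64693487],[0.00689042,-0.64901826,-0.76074162,0.93899008]]))}
def px(u,v,z,cam='top'):
    f,cx,cy,E=CAM[cam]
    d=E[:,:3]@np.array([(u-cx)/f,(v-cy)/f,1]); return np.round((E[:,3]+d*(z-E[2,3])/d[2])[:2],4)
def proj(p,cam='top'):
    f,cx,cy,E=CAM[cam]
    c=E[:,:3].T@(np.array(p)-E[:,3]); return np.round(c[:2]/c[2]*f+[cx,cy],1)
def wrist(u,v,z,F):
    "ground point at height z of a fisheye pixel"
    E=np.array(F["extrinsics"]);a=np.array([(u-F["cx"])/F["fx"],(v-F["cy"])/F["fy"]]);r=np.hypot(*a)
    d=E[:3,:3]@np.array([*(a/r*np.sin(r)),np.cos(r)]); return np.round((E[:3,3]+d*(z-E[2,3])/d[2])[:2],4)
def pose():
    s=manip.read_state();M=R.from_quat(np.roll(s["tcp_rot"],-1)).as_matrix()
    return s["eef_pos"],np.degrees(np.arctan2(M[1,0],M[0,0])),s
def go(p,th,frm=None):
    "print shift (100mm) in tool axes and turn (360deg) from current pose, or frm=(p,th)"
    p0,t0=frm if frm else pose()[:2]; M=np.radians(t0);d=np.array(p)-p0;c,s=np.cos(M),np.sin(M)
    dt=(t0-th+180)%360-180
    print("go",np.round(np.array([d[0]*c+d[1]*s,d[0]*s-d[1]*c,-d[2]])*10,4),"turn",round(dt/360,4))
E
python3 - <<'E'
from h import *
K=px(352.4,164,.126);H=px(345.6,133,.1);print("knob",K,"hinge",H)
print("eyep",px(302.4,170.6,.06))
c=lambda x,y:(260+x/5,80+y/5)
for n,p,z in[("rail L far",(274,142),.081),("L near",(248,362),.081),("R far",(403,158),.081),("R near",(377,376),.081)]:print(n,px(*c(*p),z))
print("tube front c,rear",px(*c(348,45),.121),px(*c(303,425),.121))
e=lambda x,y:(90+x/3.3,100+y/3.3)
print("cap",px(*e(367,258),.022))
for p in[(155,37),(467,125),(337,562),(25,470)]:print("shelf",px(*e(*p),.13))
print("diag block?",px(*e(337,378),.04),"nose tip",px(*e(300,440),.02))
for n,p in[("TL",(447,122)),("L",(392,191)),("BR",(488,251)),("R",(538,173)),("div a",(411,166)),("div b",(505,217))]:print("case",n,px(*p,.04))
E
```

```text
knob [ 0.5798 -0.0624] hinge [ 0.6658 -0.0446]
eyep [0.5669 0.0708]
rail L far [0.7356 0.0395]
L near [0.6147 0.0512]
R far [ 0.7279 -0.031 ]
R near [ 0.6083 -0.019 ]
tube front c,rear [7.779e-01 6.000e-04] [0.5762 0.0205]
cap [0.5439 0.3612]
shelf [0.7085 0.5059]
shelf [0.6422 0.2548]
shelf [0.2957 0.348 ]
shelf [0.3626 0.5972]
diag block? [0.4397 0.3789] nose tip [0.3855 0.4153]
case TL [ 0.7131 -0.3316]
case L [ 0.5163 -0.1801]
case BR [ 0.3546 -0.4479]
case R [ 0.5741 -0.5854]
case div a [ 0.5874 -0.2323]
case div b [ 0.4497 -0.4944]
```

View pics/c3.png

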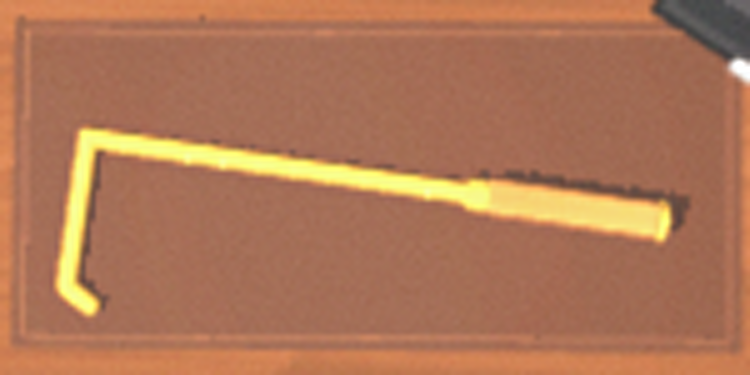

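Hook rod: handle centre (374.6,231.6), corner (277.6,217.6), tip (278.6,251). Now I'll move to above the knob.

>>> drive_tool:
  increments:
    - [[0.9,-0.8,0,0,0,0,40],[0.9,-0.8,0,0,0,0,40],[0.9,-0.8,0,0,0,0,40]]

```text
time_s: 0.35
eef_pos: [0.2301, -0.5544, 0.2376]
tcp_rot: [-0.001, 0.993, 0.12, 0.0]
ft_force: [0.8, -0.1, 0.6]
opening: 0.801
grip_force: 0.0
```

>>> drive_tool:
  increments:
    - [[0.9,-0.8,0,0,0,0,40],[0.9,-0.8,0,0,0,0,40],[0.9,-0.8,0,0,0,0,40]]

```text
time_s: 0.6
eef_pos: [0.2988, -0.4545, 0.2381]
tcp_rot: [-0.001, 0.993, 0.12, -0.0]
ft_force: [0.2, -0.2, -0.3]
opening: 0.571
grip_force: 0.0
```

>>> drive_tool:
  increments:
    - [[0.9,-0.8,0,0,0,0,40],[0.9,-0.8,0,0,0,0,40],[0.9,-0.8,0,0,0,0,40]]

```text
time_s: 0.85
eef_pos: [0.3669, -0.3553, 0.2383]
tcp_rot: [-0.0, 0.993, 0.121, -0.0]
ft_force: [1.0, 0.5, -0.2]
opening: 0.457
grip_force: 0.0
```

>>> drive_tool:
  increments:
    - [[0.9,-0.8,0,0,0,0,40],[0.9,-0.8,0,0,0,0,40],[0.9,-0.8,0,0,0,0,40]]

```text
time_s: 1.1
eef_pos: [0.4351, -0.2561, 0.2384]
tcp_rot: [-0.0, 0.993, 0.121, -0.0]
ft_force: [0.5, -0.1, -0.3]
opening: 0.455
grip_force: 0.0
```

>>> drive_tool:
  increments:
    - [[0.9,-0.8,0,0,0,0,40],[0.9,-0.8,0,0,0,0,40],[0.9,-0.8,0,0,0,0,40]]

```text
time_s: 1.35
eef_pos: [0.5034, -0.1569, 0.2384]
tcp_rot: [-0.0, 0.993, 0.121, -0.0]
ft_force: [0.6, 0.3, 0.4]
opening: 0.455
grip_force: 0.0
```

```bash
python3 - <<'E'
from h import *
p,t,s=pose();print(p,t,s["ft_force"]);go([.5797,-.060,.20],9.4)
F=manip.grab_frame("wrist");cv2.imwrite("pics/w1.png",F["color"]);print(F["fx"],F["cx"],F["cy"],np.round(F["extrinsics"],4))
import pickle;pickle.dump(F,open("F.pkl","wb"))
E
```

```text
[ 0.50341201 -0.15686712  0.23844777] 13.878633690097487 [0.64603704 0.34257248 0.42638189]
go [ 0.973  -0.7574  0.3845] turn 0.0124
309.70691628693146 320.2044149049803 200.2703688213884 [[ 2.389e-01 -9.332e-01 -2.685e-01  5.721e-01]
 [-9.711e-01 -2.296e-01 -6.590e-02 -1.403e-01]
 [-2.000e-04  2.765e-01 -9.610e-01  3.858e-01]
 [ 0.000e+00  0.000e+00  0.000e+00  1.000e+00]]
```

View pics/w1.png

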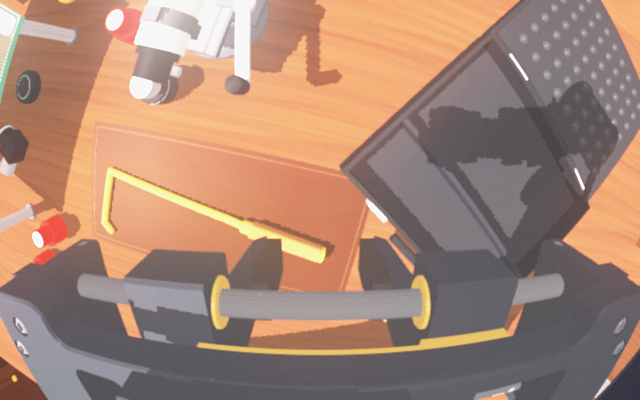

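The wrist view shows the knob top at (236,83), the case's near-left corner at about (342,166), the start of the divider at about (412,130), the back-left corner at about (497,40), the handle from (250,230) to (322,255), the rod corner at (110,172) and its tip at (112,231). No other black eyepiece is visible.

```bash
python3 - <<'E'
from h import *;import pickle
F=pickle.load(open("F.pkl","rb"))
print("knob",wrist(236,80,.126,F))
print("L",wrist(342,166,.04,F),"TL",wrist(497,40,.04,F),"R",wrist(587,206,.04,F))
print("rod",[wrist(*a,F) for a in((250,230,.02),(322,255,.02),(110,172,.011),(112,231,.011))])
print("rod top",px(374.6,231.6,.02),px(277.6,217.6,.011),px(278.6,251,.011), px(356,229,.02),px(392.6,234.4,.02))
E
```

```text
knob [ 0.585 -0.064]
L [ 0.5206 -0.1783] TL [ 0.7271 -0.3265] R [ 0.5672 -0.5762]
rod [array([ 0.4095, -0.0869]), array([ 0.3981, -0.1855]), array([0.4359, 0.1415]), array([0.3422, 0.1355])]
rod top [ 0.4014 -0.1356] [0.4356 0.1413] [0.3403 0.1363] [ 0.4077 -0.0829] [ 0.3945 -0.1866]
```

>>> drive_tool:
  increments:
    - [[0.97,-0.75,0.4,0,0,0.0124,40],[0.97,-0.75,0.4,0,0,0.0124,40],[0.97,-0.75,0.4,0,0,0.0124,40],[0.97,-0.75,0.4,0,0,0.0124,40],[0.97,-0.75,0.4,0,0,0.0124,40]]

```text
time_s: 1.82
eef_pos: [0.5787, -0.0614, 0.1967]
tcp_rot: [-0.0, 0.996, 0.084, -0.002]
ft_force: [-0.6, 0.0, -0.6]
opening: 0.452
grip_force: 0.0
```

>>> drive_tool:
  increments:
    - [[0.03,0,0.98,0,0,-0.0122,40],[0.03,0,0.98,0,0,-0.0122,40],[0.03,0,0.98,0,0,-0.0122,40],[0.03,0,0.98,0,0,-0.0122,26],[0.03,0,0.98,0,0,-0.0122,26]]

```text
time_s: 2.23
eef_pos: [0.5807, -0.0639, 0.1003]
tcp_rot: [-0.0, 0.993, 0.119, -0.001]
ft_force: [0.9, -1.0, -0.1]
opening: 0.327
grip_force: 0.0
```

>>> drive_tool:
  increments:
    - [[0.005,0.092,0,0,0,-0.0167,26],[0.019,0.183,0,0,0,-0.0333,26],[0.043,0.272,0,0,0,-0.05,26],[0.076,0.358,0,0,0,-0.0667,26],[0.118,0.44,0,0,0,-0.0833,26]]

```text
time_s: 2.65
eef_pos: [0.6056, -0.104, 0.1042]
tcp_rot: [0.001, 0.927, 0.375, 0.002]
ft_force: [-0.1, 1.4, -0.4]
opening: 0.293
grip_force: 0.6
```

>>> drive_tool:
  increments:
    - [[0.005,0.092,0,0,0,-0.0167,26],[0.019,0.183,0,0,0,-0.0333,26],[0.043,0.272,0,0,0,-0.05,26],[0.076,0.358,0,0,0,-0.0667,26],[0.118,0.44,0,0,0,-0.0833,26]]

```text
time_s: 3.07
eef_pos: [0.6445, -0.1277, 0.1044]
tcp_rot: [0.002, 0.799, 0.602, 0.001]
ft_force: [0.0, 1.5, -0.1]
opening: 0.295
grip_force: 0.5
```

>>> drive_tool:
  increments:
    - [[0.005,0.092,0,0,0,-0.0167,26],[0.019,0.183,0,0,0,-0.0333,26],[0.043,0.272,0,0,0,-0.05,26],[0.076,0.358,0,0,0,-0.0667,26],[0.118,0.44,0,0,0,-0.0833,26]]

```text
time_s: 3.48
eef_pos: [0.69, -0.1287, 0.1045]
tcp_rot: [0.002, 0.616, 0.788, 0.001]
ft_force: [-1.5, 1.3, 0.5]
opening: 0.298
grip_force: 0.5
```

```bash
python3 - <<'E'
from h import *
f=manip.grab_frame("top")["color"];cv2.imwrite("pics/t2.png",cv2.resize(f[80:200,260:420],None,fx=4,fy=4));print(pose())
E
```

```text
(array([ 0.69168416, -0.12838851,  0.10457566]), np.float64(104.25936013580754), {'time_s': 3.5333, 'q': array([-2.18971262e-01,  4.14793189e-01,  1.66177518e+00,  9.67526908e-05,
        1.05889159e+00, -4.67898594e-01]), 'qd': array([-0.0023411 , -0.01763503,  0.02940121, -0.00743593, -0.00916516,
        0.24443662]), 'joint_efforts': array([-3.80145181e-01, -5.58369327e+01, -3.00777376e+01, -4.27743187e-03,
        5.18814158e-01, -6.33180910e-02]), 'eef_pos': array([ 0.69168416, -0.12838851,  0.10457566]), 'tcp_rot': array([0.00275364, 0.61387055, 0.78940075, 0.00134971]), 'ft_force': array([ 0.31948836, -0.86508364,  0.00816178]), 'moment': array([-0.05521005, -0.07967311, -0.01646562]), 'grip_force': 0.20423445850610733, 'opening': 0.295581396132193})
```

View pics/t2.png

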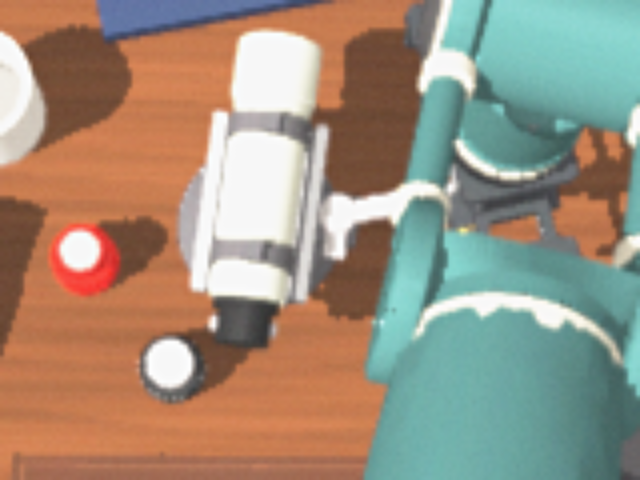

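The lever is about 90° open, with its keeper turned clear of the foot. Next I lift off the knob and go over to the telescope.

>>> drive_tool:
  increments:
    - [[0,0,0,0,0,0,45],[0,0,-1,0,0,0,45],[0,0,-1,0,0,0,80],[0,0,-1,0,0,0,80],[0,0,-1,0,0,0,80]]

```text
time_s: 3.95
eef_pos: [0.6922, -0.1288, 0.2104]
tcp_rot: [0.006, 0.619, 0.785, 0.003]
ft_force: [-0.2, -0.3, 1.4]
opening: 0.651
grip_force: 0.0
```

>>> drive_tool:
  increments:
    - [[0.9,0.18,-0.1,0,0,0.09,80],[0.9,0.18,-0.1,0,0,0.09,80],[0.9,0.18,-0.1,0,0,0.09,80],[0.9,0.18,-0.1,0,0,0.09,80],[0.9,0.18,-0.1,0,0,0.09,80]]

```text
time_s: 4.37
eef_pos: [0.6839, -0.0346, 0.2112]
tcp_rot: [0.0, 0.814, 0.58, 0.0]
ft_force: [-0.1, -0.1, -0.2]
opening: 0.906
grip_force: 0.0
```

>>> drive_tool:
  increments:
    - [[0,0,0,0,0,0.095,80],[0,0,0,0,0,0.095,80],[0,0,0,0,0,0.095,80],[0,0,0,0,0,0.095,80],[0,0,0,0,0,0.095,80]]

```text
time_s: 4.78
eef_pos: [0.6838, -0.036, 0.2108]
tcp_rot: [0.0, 0.949, 0.314, -0.0]
ft_force: [0.2, -0.5, -0.1]
opening: 0.907
grip_force: 0.0
```

>>> drive_tool:
  increments:
    - [[0,0,0,0,0,0.095,80],[0,0,0,0,0,0.095,80],[0,0,0,0,0,0.095,80],[0,0,0,0,0,0.095,80],[0,0,0,0,0,0.095,80]]

```text
time_s: 5.2
eef_pos: [0.6838, -0.0361, 0.2108]
tcp_rot: [0.0, 1.0, 0.021, -0.0]
ft_force: [0.3, -0.6, -0.2]
opening: 0.906
grip_force: 0.0
```

```bash
python3 - <<'E'
from h import *
print(pose()[:2]);go([.675,.0105,.102],-5.6)
E
```

```text
(array([ 0.68377625, -0.03609589,  0.21078756]), np.float64(2.424303125519459))
go [-0.068  -0.4693  1.0879] turn 0.0223
```

>>> drive_tool:
  increments:
    - [[-0.07,-0.47,0,0,0,0.0223,80],[-0.07,-0.47,0,0,0,0.0223,80],[-0.07,-0.47,0,0,0,0.0223,80],[-0.07,-0.47,0,0,0,0.0223,80]]

```text
time_s: 5.53
eef_pos: [0.6747, 0.0109, 0.2109]
tcp_rot: [0.0, 0.999, -0.044, 0.0]
ft_force: [-0.9, -0.3, 0.4]
opening: 0.909
grip_force: 0.0
```

>>> drive_tool:
  increments:
    - [[0,0,0.3,0,0,0,80],[0,0,0.6,0,0,0,80],[0,0,0.9,0,0,0,80],[0,0,1,0,0,0,80],[0,0,1,0,0,0,80]]

```text
time_s: 5.95
eef_pos: [0.6721, 0.01, 0.1065]
tcp_rot: [0.0, 0.999, -0.045, -0.004]
ft_force: [-0.1, -0.7, -1.1]
opening: 0.901
grip_force: 0.0
```

>>> drive_tool:
  increments:
    - [[0,0,0.08,0,0,0,80],[0,0,0.08,0,0,0,45],[0,0,0.08,0,0,0,45],[0,0,0.08,0,0,0,45],[0,0,0.08,0,0,0,45]]

```text
time_s: 6.37
eef_pos: [0.6762, 0.011, 0.1044]
tcp_rot: [-0.0, 0.999, -0.044, 0.001]
ft_force: [-0.3, -0.6, 0.8]
opening: 0.628
grip_force: 0.0
```

>>> drive_tool:
  increments:
    - [[0,0,0,0,0,0,40],[0,0,0,0,0,0,40],[0,0,0,0,0,0,40],[0,0,0,0,0,0,40],[0,0,0,0,0,0,40]]

```text
time_s: 6.78
eef_pos: [0.676, 0.0114, 0.1041]
tcp_rot: [-0.0, 0.999, -0.044, 0.001]
ft_force: [0.1, 1.4, 5.5]
opening: 0.557
grip_force: 30.0
```

>>> drive_tool:
  increments:
    - [[0,0,-0.1,0,0,0,40],[0,0,-0.3,0,0,0,40],[0,0,-0.6,0,0,0,40],[0,0,-1,0,0,0,40],[0,0,-1,0,0,0,40]]

```text
time_s: 7.2
eef_pos: [0.679, 0.0107, 0.2111]
tcp_rot: [0.0, 0.999, -0.044, 0.006]
ft_force: [3.6, 0.2, -1.2]
opening: 0.559
grip_force: 29.9
```

```bash
python3 - <<'E'
from h import *
a=cv2.imread("pics/top0.png");k=4;u0,v0=380,90
c=cv2.resize(a[v0:v0+170,u0:u0+180],None,fx=k*.85,fy=k*.85,interpolation=cv2.INTER_CUBIC)
y=np.radians(-32);C=np.array([.545,-.381]);ex=np.array([np.cos(y),np.sin(y)]);ey=np.array([-ex[1],ex[0]])
def line(P,z):
    q=[((proj([*(C+ex*x+ey*Y),z])-[u0,v0]+.5)*k*.85).astype(int).tolist() for x,Y in P]
    for i in range(len(q)-1):cv2.line(c,q[i],q[i+1],(0,255,0),1)
line([(-.13,-.158),(.13,-.158),(.13,.158),(-.13,.158),(-.13,-.158)],.04)
line([(-.036,-.152),(-.036,.152)],.038)
cv2.imwrite("pics/case.png",c);print(pose()[:2])
go([.476,-.338,.204],58)
E
```

```text
(array([0.67902169, 0.01071741, 0.21108409]), np.float64(-5.068008377842026))
go [-1.7142  3.6529  0.0708] turn -0.1752
```

View pics/case.png

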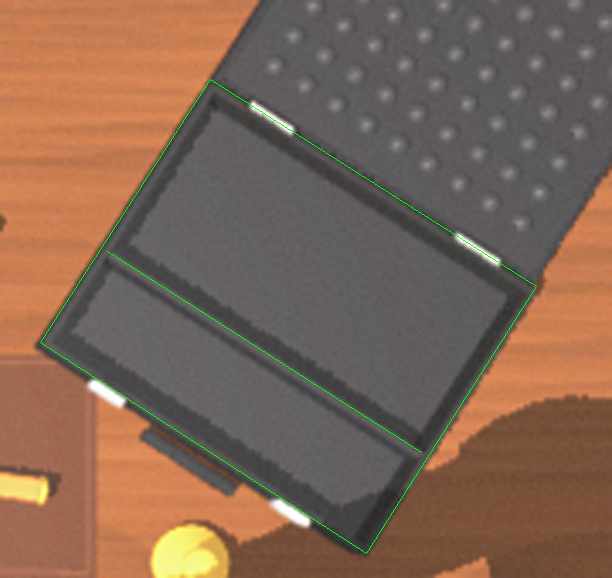

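The green outline fits the case closely: centre (0.545,-0.381), yaw -32°. I'll carry the scope over.

>>> drive_tool:
  increments:
    - [[-0.14,0.3,0,0,0,0,40],[-0.29,0.61,0,0,0,0,40],[-0.43,0.91,0,0,0,0,40]]

```text
time_s: 7.45
eef_pos: [0.6224, -0.0763, 0.2012]
tcp_rot: [0.0, 0.999, -0.043, -0.001]
ft_force: [0.5, -0.2, -3.9]
opening: 0.56
grip_force: 29.9
```

>>> drive_tool:
  increments:
    - [[-0.14,0.3,0,0,0,0,40],[-0.29,0.61,0,0,0,0,40],[-0.43,0.91,0,0,0,0,40]]

```text
time_s: 7.7
eef_pos: [0.5709, -0.1637, 0.2009]
tcp_rot: [-0.0, 0.999, -0.044, -0.002]
ft_force: [0.6, 0.5, -3.5]
opening: 0.555
grip_force: 29.9
```

>>> drive_tool:
  increments:
    - [[-0.14,0.3,0,0,0,0,40],[-0.29,0.61,0,0,0,0,40],[-0.43,0.91,0,0,0,0,40]]

```text
time_s: 7.95
eef_pos: [0.52, -0.2504, 0.201]
tcp_rot: [-0.0, 0.999, -0.044, -0.001]
ft_force: [0.0, -0.6, -4.3]
opening: 0.561
grip_force: 29.9
```

>>> drive_tool:
  increments:
    - [[-0.14,0.3,0,0,0,0,40],[-0.29,0.61,0,0,0,0,40],[-0.43,0.91,0,0,0,0,40]]

```text
time_s: 8.2
eef_pos: [0.4692, -0.337, 0.2011]
tcp_rot: [-0.001, 0.999, -0.044, -0.001]
ft_force: [0.1, 0.4, -3.9]
opening: 0.557
grip_force: 29.9
```

>>> drive_tool:
  increments:
    - [[0,0,0,0,0,-0.0175,40],[0,0,0,0,0,-0.035,40],[0,0,0,0,0,-0.0525,40],[0,0,0,0,0,-0.07,40],[0,0,0,0,0,-0.0875,40]]

```text
time_s: 8.62
eef_pos: [0.4702, -0.336, 0.2009]
tcp_rot: [-0.001, 0.973, 0.231, -0.001]
ft_force: [0.6, 0.5, -3.9]
opening: 0.557
grip_force: 29.9
```

>>> drive_tool:
  increments:
    - [[0,0,0,0,0,-0.0175,40],[0,0,0,0,0,-0.035,40],[0,0,0,0,0,-0.0525,40],[0,0,0,0,0,-0.07,40],[0,0,0,0,0,-0.0875,40]]

```text
time_s: 9.03
eef_pos: [0.4703, -0.3357, 0.2009]
tcp_rot: [-0.001, 0.874, 0.487, -0.001]
ft_force: [0.8, 0.4, -3.8]
opening: 0.557
grip_force: 29.9
```

>>> drive_tool:
  increments:
    - [[0,0,0,0,0,0,40],[0,0,0,0,0,0,40],[0,0,0,0,0,0,40]]

```text
time_s: 9.28
eef_pos: [0.471, -0.336, 0.2018]
tcp_rot: [-0.001, 0.876, 0.483, -0.0]
ft_force: [-0.1, -0.4, -4.4]
opening: 0.555
grip_force: 29.9
```

```bash
python3 - <<'E'
from h import *
print(pose()[:2],pose()[2]["moment"]);go([.476,-.338,.040],58)
f=manip.grab_frame("side")["color"];cv2.imwrite("pics/s3.png",f)
E
```

```text
(array([ 0.47096806, -0.33598423,  0.20182923]), np.float64(57.76630365123532)) [-0.04932869 -0.04987968 -0.01034798]
go [0.0098 0.0533 1.6183] turn -0.0006
```

View pics/s3.png

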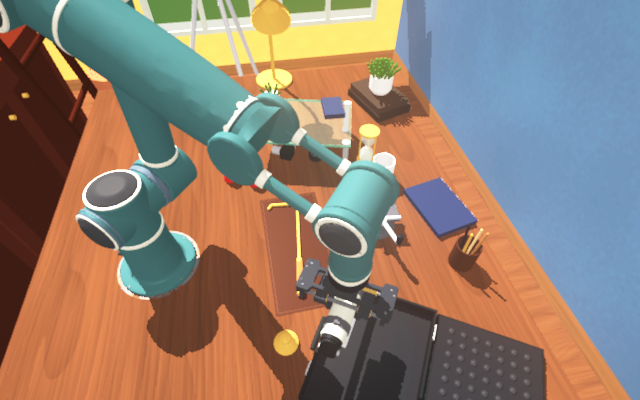

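>>> drive_tool:
  increments:
    - [[0.01,0.05,0.25,0,0,0,40],[0.01,0.05,0.5,0,0,0,40],[0.01,0.05,0.75,0,0,0,40],[0.01,0.05,1.0,0,0,0,40],[0.01,0.05,1.0,0,0,0,40]]

```text
time_s: 9.75
eef_pos: [0.4725, -0.3353, 0.0968]
tcp_rot: [-0.005, 0.875, 0.484, -0.002]
ft_force: [-1.6, 1.5, -5.3]
opening: 0.558
grip_force: 29.9
```

>>> drive_tool:
  increments:
    - [[0,0,0.15,0,0,0,40],[0,0,0.3,0,0,0,40],[0,0,0.45,0,0,0,40],[0,0,0.6,0,0,0,40],[0,0,0.6,0,0,0,40]]

```text
time_s: 10.17
eef_pos: [0.4749, -0.337, 0.0409]
tcp_rot: [-0.002, 0.875, 0.484, -0.001]
ft_force: [-0.7, 0.5, -4.1]
opening: 0.555
grip_force: 29.9
```

>>> drive_tool:
  increments:
    - [[0,0,0,0,0,0,40],[0,0,0,0,0,0,40],[0,0,0,0,0,0,40]]

```text
time_s: 10.42
eef_pos: [0.4775, -0.339, 0.0446]
tcp_rot: [0.001, 0.875, 0.484, 0.001]
ft_force: [-0.5, -0.1, -3.6]
opening: 0.557
grip_force: 29.9
```

>>> drive_tool:
  increments:
    - [[-0.02,0,0.04,0,0,0,40],[-0.02,0,0.045,0,0,0,40],[-0.02,0,0.045,0,0,0,40],[-0.02,0,0.045,0,0,0,40]]

```text
time_s: 10.75
eef_pos: [0.4752, -0.3399, 0.0384]
tcp_rot: [0.0, 0.875, 0.484, 0.0]
ft_force: [-0.2, 0.1, -3.8]
opening: 0.56
grip_force: 29.9
```

>>> drive_tool:
  increments:
    - [[0,0,0,0,0,0,53],[0,0,0,0,0,0,53],[0,0,-0.03,0,0,0,55],[0,0,-0.06,0,0,0,62],[0,0,-0.1,0,0,0,80]]

```text
time_s: 11.17
eef_pos: [0.4755, -0.34, 0.0489]
tcp_rot: [0.0, 0.875, 0.484, 0.0]
ft_force: [-0.7, 0.5, -0.6]
opening: 0.752
grip_force: 0.0
```

>>> drive_tool:
  increments:
    - [[0,0,0,0,0,0,80],[0,0,-0.2,0,0,0,80],[0,0,-0.6,0,0,0,80],[0,0,-1,0,0,0,80],[0,0,-1,0,0,0,80]]

```text
time_s: 11.58
eef_pos: [0.4799, -0.3433, 0.1575]
tcp_rot: [0.007, 0.875, 0.484, 0.003]
ft_force: [1.2, -0.8, 1.0]
opening: 0.91
grip_force: 0.0
```

```bash
python3 - <<'E'
from h import *
print(pose()[:2])
h=px(374.6,231.6,.02);w=np.array([.4038,-.136])
c=px(277.6,217.6,.011);d=c-h;print(np.degrees(np.arctan2(d[1],d[0])),np.hypot(*d))
c,d=np.array([.3403,.1363]),0
go([.402,-.136,.15],96.5)
E
```

```text
(array([ 0.4798635 , -0.34332261,  0.1575249 ]), np.float64(57.9163184836344))
82.95903981574054 0.2790040322289268
go [ 1.343  -1.7609  0.0752] turn -0.1072
```

The scope is standing in the bay. Next, the hook rod, gripped toward the front of its handle.

>>> drive_tool:
  increments:
    - [[0.84,-0.96,0,0,0,0,45],[0.84,-0.96,0,0,0,0,45],[0.84,-0.96,0,0,0,0,45],[0.84,-0.96,0,0,0,0,45]]

```text
time_s: 11.92
eef_pos: [0.4352, -0.2122, 0.147]
tcp_rot: [-0.003, 0.874, 0.485, -0.001]
ft_force: [-0.9, -0.2, -0.5]
opening: 0.631
grip_force: 0.0
```

>>> drive_tool:
  increments:
    - [[0.84,-0.96,0,0,0,-0.0697,45],[0.84,-0.96,0,0,0,-0.0697,45],[0.84,-0.96,0,0,0,-0.0697,45],[0.84,-0.96,0,0,0,-0.0697,45],[0.84,-0.96,0,0,0,-0.0697,45]]

```text
time_s: 12.33
eef_pos: [0.4013, -0.0938, 0.1483]
tcp_rot: [0.0, 0.747, 0.665, 0.0]
ft_force: [0.1, -0.1, 0.5]
opening: 0.509
grip_force: 0.0
```

```bash
python3 - <<'E'
from h import *
print(pose()[:2]);go([.407,-.098,.005],83)
F=manip.grab_frame("wrist");cv2.imwrite("pics/w4.png",F["color"])
import pickle;pickle.dump(F,open("F.pkl","wb"))
E
```

```text
(array([ 0.40130352, -0.09375045,  0.14831996]), np.float64(83.31397486890907))
go [-0.0356  0.0615  1.4332] turn 0.0009
```

View pics/w4.png

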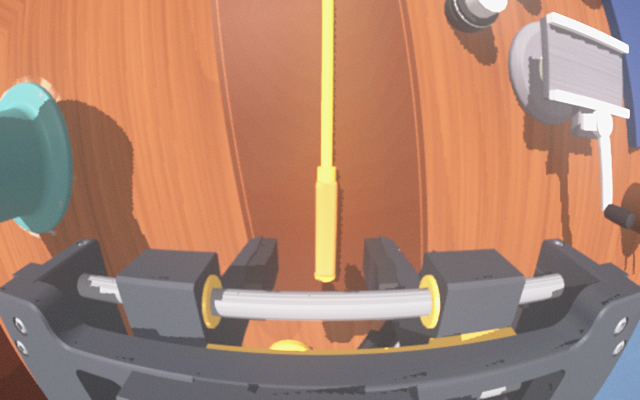

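The wrist view shows the handle from (327,168) to (325,279), nearly centred and parallel to the tool. The saddle is empty and the lever open.

```bash
python3 - <<'E'
from h import *;import pickle
F=pickle.load(open("F.pkl","rb"))
a=wrist(327,168,.02,F);b=wrist(325,279,.02,F);d=a-b;print(a,b,np.hypot(*d),np.degrees(np.arctan2(d[1],d[0])))
e=wrist(327,2,.011,F);print(e,np.degrees(np.arctan2(*(e-b)[::-1])))
g=a-d/np.hypot(*d)*.013;print(g);go([*g,.005],83)
E
```

```text
[ 0.4097 -0.073 ] [ 0.3951 -0.1863] 0.11423681543180376 82.65724829501684
[0.4281 0.0821] 82.99061574337875
[ 0.40803854 -0.08589339]
go [0.0974 0.0478 1.4363] turn 0.0002
```

>>> drive_tool:
  increments:
    - [[-0.02,0.055,0.4,0,0,0,45],[-0.02,0.055,0.8,0,0,0,45],[-0.02,0.055,1.0,0,0,0,45],[-0.02,0.055,1.0,0,0,0,45]]

```text
time_s: 12.72
eef_pos: [0.4035, -0.0982, 0.0439]
tcp_rot: [-0.004, 0.75, 0.661, -0.002]
ft_force: [-1.0, 0.1, -0.2]
opening: 0.51
grip_force: 0.0
```

>>> drive_tool:
  increments:
    - [[0,0,0.2,0,0,0,45],[0,0,0.4,0,0,0,45],[0,0,0.42,0,0,0,45],[0,0,0.42,0,0,0,45],[0,0,0.42,0,0,0,45]]

```text
time_s: 13.13
eef_pos: [0.4083, -0.099, 0.0075]
tcp_rot: [0.001, 0.749, 0.662, 0.0]
ft_force: [0.1, 0.1, -0.1]
opening: 0.511
grip_force: 0.0
```

>>> drive_tool:
  increments:
    - [[0,0,0,0,0,0,10],[0,0,0,0,0,0,10],[0,0,0,0,0,0,10],[0,0,0,0,0,0,10],[0,0,0,0,0,0,10]]

```text
time_s: 13.55
eef_pos: [0.4075, -0.0983, 0.0069]
tcp_rot: [0.001, 0.749, 0.663, 0.0]
ft_force: [-1.7, -1.1, 4.9]
opening: 0.226
grip_force: 30.0
```

>>> drive_tool:
  increments:
    - [[0,0,-0.1,0,0,0,10],[0,0,-0.25,0,0,0,10],[0,0,-0.45,0,0,0,10],[0,0,-0.65,0,0,0,10],[0,0,-0.65,0,0,0,10]]

```text
time_s: 13.97
eef_pos: [0.4099, -0.0989, 0.075]
tcp_rot: [0.003, 0.749, 0.663, 0.002]
ft_force: [0.9, -0.3, -1.1]
opening: 0.228
grip_force: 30.0
```

>>> drive_tool:
  increments:
    - [[0.2,-0.07,0,0,0,0.004,10],[0.4,-0.14,0,0,0,0.009,10],[0.6,-0.21,0,0,0,0.013,10],[0.8,-0.28,0,0,0,0.018,10],[0.99,-0.36,0,0,0,0.0222,10]]

```text
time_s: 14.38
eef_pos: [0.3824, 0.0054, 0.0705]
tcp_rot: [-0.0, 0.794, 0.608, -0.0]
ft_force: [-0.5, 0.2, -1.0]
opening: 0.227
grip_force: 30.0
```

>>> drive_tool:
  increments:
    - [[0,0,0,0,0,0,10],[0,0,0,0,0,0,10]]

```text
time_s: 14.55
eef_pos: [0.3824, 0.0051, 0.0705]
tcp_rot: [-0.0, 0.792, 0.61, -0.001]
ft_force: [0.3, -0.5, -2.1]
opening: 0.226
grip_force: 30.0
```

```bash
python3 - <<'E'
from h import *
p,t,s=pose();print(p,t,s["moment"],s["opening"]);go([.435,.1986,.072],75)
F=manip.grab_frame("top")["color"]
E=manip.grab_frame("side")["color"]
c=np.vstack([cv2.resize(F[100:300,90:350],None,fx=2,fy=2),cv2.resize(E[100:200,220:480],None,fx=2,fy=2)]);cv2.imwrite("pics/ts5.png",c)
E
```

```text
[0.38239835 0.0050858  0.070462  ] 75.19681478810398 [-0.1758322  -0.11894881 -0.00440821] 0.22613094200111641
go [ 2.0053  0.0141 -0.0154] turn 0.0005
```

View pics/ts5.png

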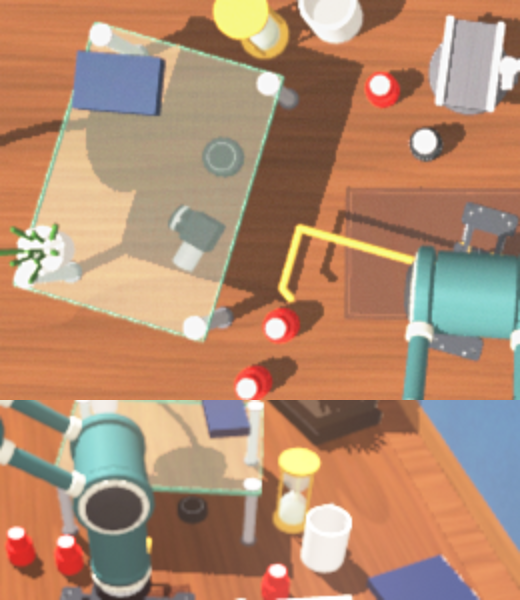

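The hook hangs level in the grip. Its corner is at top pixel (240,215) and its tip at about (235,249). The diagonal and cap are unmoved. A red look-alike stands at (231,262), so I check the clearance.

```bash
python3 - <<'E'
from h import *
d=np.array([np.cos(np.radians(75.2)),np.sin(np.radians(75.2))]);n=np.array([-d[1],d[0]]);g=np.array([.3824,.0051])
for z in(.03,.05,.07,.085):print(z,proj([*(g+.242*d),z]),proj([*(g+.227*d+.095*n),z]))
print("red",px(90+282/2,100+318/2,.06),px(90+253/2,100+380/2,.06),px(90+382/2,100+84/2,.06),"eyep",px(90+425/2,100+139/2,.06))
E
```

```text
0.03 [242.5 213.9] [238.1 247.8]
0.05 [241.2 213.9] [236.8 248.3]
0.07 [239.8 213.8] [235.4 248.9]
0.085 [238.8 213.8] [234.3 249.3]
red [0.3197 0.2621] [0.2343 0.2997] [0.6453 0.1317] eyep [0.57   0.0706]
```

The hook is level at about 70 mm. The red piece at (0.320,0.262) makes me draw the diagonal straight along -y with the rod at yaw 85.

>>> drive_tool:
  increments:
    - [[0.1,0.2,0,0,0,-0.01,10],[0.2,0.45,0,0,0,-0.02,10],[0.3,0.65,0,0,0,-0.0272,10],[0.3,0.65,0,0,0,-0.0272,10]]

```text
time_s: 14.98
eef_pos: [0.4592, 0.016, 0.0723]
tcp_rot: [0.002, 0.738, 0.675, 0.002]
ft_force: [1.8, -0.7, -1.3]
opening: 0.224
grip_force: 30.0
```

>>> drive_tool:
  increments:
    - [[0.2,0,0,0,0,0,10],[0.4,0,0,0,0,0,10],[0.6,0,0,0,0,0,10],[0.8,0,0,0,0,0,10],[0.95,0,0,0,0,0,10]]

```text
time_s: 15.4
eef_pos: [0.4624, 0.1114, 0.0709]
tcp_rot: [-0.0, 0.739, 0.674, -0.0]
ft_force: [1.1, -0.3, -2.3]
opening: 0.219
grip_force: 30.0
```

>>> drive_tool:
  increments:
    - [[0.2,0,0,0,0,0,10],[0.4,0,0,0,0,0,10],[0.6,0,0,0,0,0,10],[0.8,0,0,0,0,0,10],[0.95,0,0,0,0,0,10]]

```text
time_s: 15.82
eef_pos: [0.4712, 0.2061, 0.0709]
tcp_rot: [-0.0, 0.739, 0.674, -0.0]
ft_force: [-1.2, 0.3, -1.4]
opening: 0.225
grip_force: 30.0
```

```bash
python3 - <<'E'
from h import *
p,t,s=pose();print(p,t,s["ft_force"]);go([.4695,.206,.012],85)
F=manip.grab_frame("top")["color"]
cv2.imwrite("pics/t6.png",cv2.resize(F[130:260,140:300],None,fx=4,fy=4))
E
```

```text
[0.47122993 0.20613814 0.07090123] 84.74632037229519 [-1.24343537  0.32740928 -1.43990201]
go [-0.003  -0.0171  0.589 ] turn -0.0007
```

View pics/t6.png

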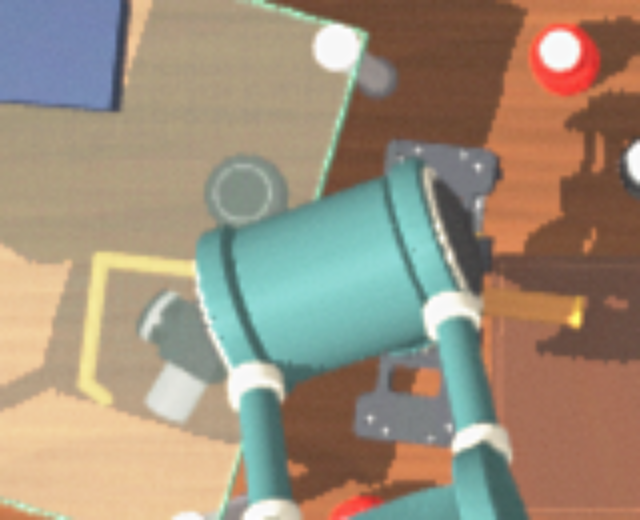

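The hook is past the diagonal: cross piece from (98,258) to (85,385) in the crop, socket edge at (142,330). Next, lower it and draw.

>>> drive_tool:
  increments:
    - [[0,0,0.2,0,0,0,10],[0,0,0.4,0,0,0,10],[0,0,0.58,0,0,0,10],[0,0,0.59,0,0,0,10],[0,0,0.59,0,0,0,10]]

```text
time_s: 16.28
eef_pos: [0.4697, 0.2043, 0.0109]
tcp_rot: [-0.001, 0.739, 0.674, -0.002]
ft_force: [-0.2, -0.1, -1.7]
opening: 0.22
grip_force: 30.0
```

>>> drive_tool:
  increments:
    - [[-0.1,0,0,0,0,0,10],[-0.2,0,0,0,0,0,10],[-0.3,0,0,0,0,0,10],[-0.4,0,0,0,0,0,10],[-0.5,0,0,0,0,0,10]]

```text
time_s: 16.7
eef_pos: [0.4668, 0.1549, 0.0129]
tcp_rot: [0.0, 0.739, 0.674, 0.001]
ft_force: [-0.5, 0.8, -1.3]
opening: 0.223
grip_force: 30.0
```

>>> drive_tool:
  increments:
    - [[-0.1,0.01,0,0,0,0,10],[-0.2,0.02,0,0,0,0,10],[-0.3,0.03,0,0,0,0,10],[-0.4,0.04,0,0,0,0,10],[-0.5,0.05,0,0,0,0,10]]

```text
time_s: 17.12
eef_pos: [0.467, 0.1049, 0.0122]
tcp_rot: [0.0, 0.738, 0.674, 0.0]
ft_force: [-0.6, 2.1, -1.2]
opening: 0.225
grip_force: 30.0
```

>>> drive_tool:
  increments:
    - [[-0.1,0.01,0,0,0,0,10],[-0.2,0.02,0,0,0,0,10],[-0.3,0.03,0,0,0,0,10],[-0.4,0.04,0,0,0,0,10],[-0.5,0.05,0,0,0,0,10]]

```text
time_s: 17.53
eef_pos: [0.4674, 0.0546, 0.0122]
tcp_rot: [-0.0, 0.738, 0.674, -0.0]
ft_force: [0.7, 1.0, -0.6]
opening: 0.225
grip_force: 30.0
```

>>> drive_tool:
  increments:
    - [[-0.1,0.01,0,0,0,0,10],[-0.2,0.02,0,0,0,0,10],[-0.3,0.03,0,0,0,0,10],[-0.4,0.04,0,0,0,0,10],[-0.5,0.05,0,0,0,0,10]]

```text
time_s: 17.95
eef_pos: [0.4678, 0.0044, 0.0122]
tcp_rot: [-0.0, 0.738, 0.674, -0.0]
ft_force: [0.5, -0.3, -2.1]
opening: 0.224
grip_force: 30.0
```

```bash
python3 - <<'E'
from h import *
p,t,s=pose();print(p,t,s["ft_force"])
F=manip.grab_frame("top")["color"]
cv2.imwrite("pics/t7.png",cv2.resize(F[120:290,140:330],None,fx=3.3,fy=3.3))
E
```

```text
[0.46782689 0.00438559 0.01217286] 84.80966143893741 [ 0.5281916  -0.25788265 -2.06544435]
```

View pics/t7.png

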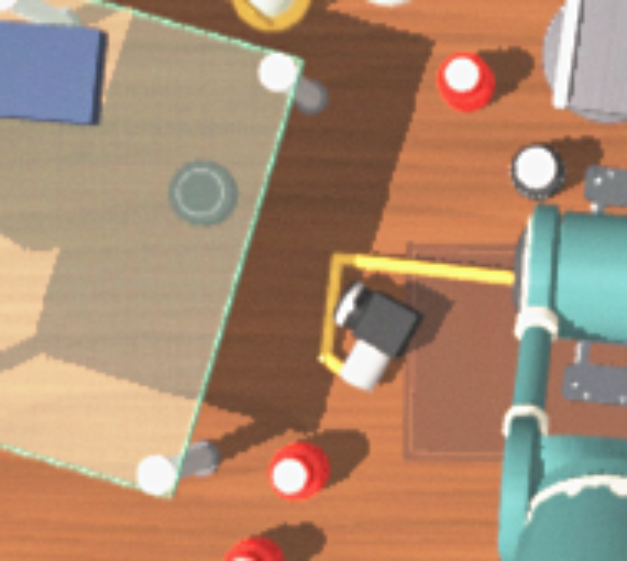

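The diagonal is out: block at top pixel (257,218), nose end (249,234), clear of the glass, with the red pieces untouched. The cap is still at (201.2,178.5). I raise the hook and go for the cap at yaw 62.

>>> drive_tool:
  increments:
    - [[0.05,0,0,0,0,0,10],[0.05,0,-0.2,0,0,0,10],[0.05,0,-0.45,0,0,0,10],[0.05,0,-0.65,0,0,0,10],[0.05,0,-0.65,0,0,0,10]]

```text
time_s: 18.42
eef_pos: [0.4719, 0.0108, 0.0813]
tcp_rot: [0.003, 0.738, 0.674, 0.003]
ft_force: [1.6, -1.8, -1.7]
opening: 0.225
grip_force: 30.0
```

>>> drive_tool:
  increments:
    - [[0,0,0,0,0,0.0128,10],[0,0,0,0,0,0.0256,10],[0,0,0,0,0,0.0384,10],[0,0,0,0,0,0.0512,10],[0,0,0,0,0,0.064,10]]

```text
time_s: 18.83
eef_pos: [0.4676, 0.0109, 0.076]
tcp_rot: [-0.0, 0.859, 0.512, -0.001]
ft_force: [0.8, -0.4, -2.0]
opening: 0.223
grip_force: 30.0
```

>>> drive_tool:
  increments:
    - [[0.18,-0.06,0,0,0,0,10],[0.36,-0.12,0,0,0,0,10],[0.54,-0.18,0,0,0,0,10],[0.72,-0.25,0,0,0,0,10],[0.72,-0.25,0,0,0,0,10]]

```text
time_s: 19.25
eef_pos: [0.4802, 0.0883, 0.0762]
tcp_rot: [-0.001, 0.858, 0.514, 0.0]
ft_force: [-0.3, -0.2, -1.4]
opening: 0.223
grip_force: 30.0
```

>>> drive_tool:
  increments:
    - [[0.18,-0.06,0,0,0,0,10],[0.36,-0.12,0,0,0,0,10],[0.54,-0.18,0,0,0,0,10],[0.72,-0.25,0,0,0,0,10],[0.72,-0.25,0,0,0,0,10]]

```text
time_s: 19.67
eef_pos: [0.4925, 0.1631, 0.0765]
tcp_rot: [-0.0, 0.858, 0.514, 0.0]
ft_force: [-0.2, 0.0, -1.0]
opening: 0.222
grip_force: 30.0
```

```bash
python3 - <<'E'
from h import *
p,t,s=pose();print(p,t,s["ft_force"]);go([.4925,.157,.012],62)
F=manip.grab_frame("top")["color"]
hsv=cv2.cvtColor(F,cv2.COLOR_BGR2HSV)
# cap: compare patch with first image; rod pixels: bright yellow
A=cv2.imread("pics/top0.png")[160:196,180:225].astype(float);B=F[160:196,180:225].astype(float)
print("diff",np.abs(A-B).mean())
m=cv2.inRange(hsv,(20,80,150),(35,255,255));ys,xs=np.nonzero(m[130:230,150:260]);print([(int(x)+150,int(y)+130) for x,y in list(zip(xs,ys))[::25]])
th=np.radians(t);d=np.array([np.cos(th),np.sin(th)]);n=np.array([-d[1],d[0]])
for a in((.242,0),(.242,.086),(.227,.095)):print(proj([*(p[:2]+a[0]*d+a[1]*n),.075]),p[:2]+a[0]*d+a[1]*n)
E
```

```text
[0.4925178  0.16313394 0.0765205 ] 61.891609255485264 [-0.22451219  0.02509589 -1.01314405]
go [-0.0542  0.0287  0.6452] turn -0.0003
diff 17.125925925925927
[(190, 152), (196, 155), (197, 157), (197, 159), (186, 161), (210, 162), (210, 164), (213, 166), (185, 168), (217, 170), (181, 173), (176, 178), (176, 183)]
[191.  153.6] [0.60653394 0.37659194]
[175.4 181. ] [0.53067696 0.41711008]
[178.5 186.5] [0.51567132 0.40811948]
```

>>> drive_tool:
  increments:
    - [[0,0,0.2,0,0,0,10],[0,0,0.4,0,0,0,10],[0,0,0.6,0,0,0,10],[0,0,0.65,0,0,0,10],[0,0,0.65,0,0,0,10]]

```text
time_s: 20.13
eef_pos: [0.4899, 0.1594, 0.0099]
tcp_rot: [-0.001, 0.858, 0.513, -0.003]
ft_force: [-0.4, -1.2, -0.0]
opening: 0.225
grip_force: 30.0
```

>>> drive_tool:
  increments:
    - [[-0.09,0.04,0,0,0,0,10],[-0.18,0.09,0,0,0,0,10],[-0.27,0.14,0,0,0,0,10],[-0.36,0.19,0,0,0,0,10],[-0.45,0.235,0,0,0,0,10]]

```text
time_s: 20.55
eef_pos: [0.4925, 0.1088, 0.0131]
tcp_rot: [0.0, 0.858, 0.513, 0.001]
ft_force: [0.5, 0.3, -0.4]
opening: 0.226
grip_force: 30.0
```

>>> drive_tool:
  increments:
    - [[-0.09,0.04,0,0,0,0,10],[-0.18,0.09,0,0,0,0,10],[-0.27,0.14,0,0,0,0,10],[-0.36,0.19,0,0,0,0,10],[-0.45,0.235,0,0,0,0,10]]

```text
time_s: 20.97
eef_pos: [0.4913, 0.0583, 0.0123]
tcp_rot: [0.0, 0.858, 0.513, 0.0]
ft_force: [-0.1, 0.3, -0.6]
opening: 0.225
grip_force: 30.0
```

>>> drive_tool:
  increments:
    - [[-0.09,0.04,0,0,0,0,10],[-0.18,0.09,0,0,0,0,10],[-0.27,0.14,0,0,0,0,10],[-0.36,0.19,0,0,0,0,10],[-0.45,0.235,0,0,0,0,10]]

```text
time_s: 21.38
eef_pos: [0.4907, 0.0076, 0.0122]
tcp_rot: [0.0, 0.858, 0.513, 0.0]
ft_force: [-0.2, 0.9, -1.3]
opening: 0.221
grip_force: 30.0
```

>>> drive_tool:
  increments:
    - [[-0.06,0.03,0,0,0,0,10],[-0.12,0.06,0,0,0,0,10],[-0.17,0.09,0,0,0,0,10],[-0.17,0.09,0,0,0,0,10],[-0.17,0.09,0,0,0,0,10]]

```text
time_s: 21.8
eef_pos: [0.4905, -0.0109, 0.0122]
tcp_rot: [-0.0, 0.858, 0.513, -0.0]
ft_force: [-0.0, 0.1, -1.4]
opening: 0.224
grip_force: 30.0
```

```bash
python3 - <<'E'
from h import *
p,t,s=pose();print(p,t,s["ft_force"])
F=manip.grab_frame("top")["color"];cv2.imwrite("pics/t8.png",F)
# black-ish blobs in region
v=F.max(axis=2);m=(v<70).astype(np.uint8);m[:, :150]=0;m[:, 330:]=0;m[:110]=0;m[290:]=0
n,l,st,c=cv2.connectedComponentsWithStats(m)
for i in range(1,n):
    if st[i,4]>60:print(st[i],c[i].round(1),px(*c[i],.02),F[l==i].mean(0).round())
A=cv2.imread("pics/top0.png")[160:196,180:225].astype(float);print("diff",np.abs(A-F[160:196,180:225]).mean())
E
```

```text
[ 0.49049682 -0.01089906  0.01215331] 61.73474398863487 [-0.01013049  0.10561852 -1.4278231 ]
diff 5.748765432098765
```

```bash
python3 - <<'E'
import cv2,numpy as np
for n in("top0","t8"):
    a=cv2.cvtColor(cv2.imread(f"pics/{n}.png"),cv2.COLOR_BGR2GRAY);print(n);print(a[160:198:4,180:226:4])
b=cv2.imread("pics/t8.png");g=b[...,2];print(g[168:240:3,228:300:3])
E
```

```text
top0
[[155 157 152 159 158 157 153 156 154 155 155 220]
 [156 157 156 159 156 159 156 160 158 157 158 126]
 [156 159 158 156 158 144 155 157 160 157 155  81]
 [160 161 160 157 164 151 174 127 160 157 185  88]
 [165 161 160 137 139 138 139 140 154 156 156  83]
 [159 158 156 136 135 139 138 141 151 149  83  78]
 [156 155 155 151 154 166 162 126 159 165  83  87]
 [157 158 160 157 159 152 149 157 161 175  86  85]
 [161 162 158 161 159 158 160 159 158 104  89  89]
 [156 156 154 159 160 159 160 158 164  85  89  86]]
t8
[[156 159 155 156 155 155 154 154 158 156 156 221]
 [155 156 156 159 156 161 157 162 162 157 158 126]
 [155 157 158 157 160 157 157 158 158 158 157  81]
 [160 160 163 162 161 162 161 160 164 162 186  87]
 [163 163 160 162 160 160 157 162 160 156 159  85]
 [158 157 159 156 153 154 155 153 154 153  84  79]
 [155 156 156 159 158 156 155 155 160 167  82  84]
 [157 160 156 157 160 158 158 160 160 176  84  87]
 [160 160 159 162 158 164 159 159 160 106  90  89]
 [159 157 157 159 157 161 162 164 163  84  86  84]]
[[109 113 111 111 109 108 110 120 236 118 115 205 210 207 217 249 249 
[... 1654 characters left out ...]
25 127 124 122 124 166  97 103 101  99 100  99  89 105 118 168 167
  164 166 167 163 164 165]
 [119 120 116 120 124 123 222 135  96 101 105  99  53 106 103 168 167 167
  169 168 167 167 163 165]
 [122 122 118 112 117 140 211 249 253 121 101  88 105 116 168 164 164 166
  166 168 168 169 168 167]
 [121 122 120 121 119 213 241 247 247 246 165  84 180 165 168 167 165 168
  163 165 169 169 170 165]
 [122 123 124 122 121 220 248 247 247 225 126 127 184 167 166 162 166 168
  163 168 167 168 168 170]
 [120 117 118 118 128 210 248 247 241 153 113 207 182 164 166 165 164 167
  167 167 168 163 168 165]
 [122 120 124 119 200 214 213 238 203 198 214 213 194 165 165 166 168 164
  166 166 166 169 169 169]]
```

The pixel values show the cap is gone from under the glass and now lies around (260,182). The diagonal is at about (260,217). I'll lay the rod back on the pad, shifted 28 mm toward -y to stay clear of the diagonal.

>>> drive_tool:
  increments:
    - [[0.05,0,0,0,0,0,10],[0.05,0,-0.25,0,0,0,10],[0.05,0,-0.5,0,0,0,10],[0.05,0,-0.65,0,0,0,10],[0.05,0,-0.65,0,0,0,10]]

```text
time_s: 22.27
eef_pos: [0.4963, -0.0057, 0.0809]
tcp_rot: [0.002, 0.858, 0.514, 0.003]
ft_force: [1.0, 0.4, -0.9]
opening: 0.224
grip_force: 30.0
```

>>> drive_tool:
  increments:
    - [[-0.2,-0.04,0,0,0,0,10],[-0.4,-0.08,0,0,0,0,10],[-0.6,-0.12,0,0,0,0,10],[-0.8,-0.16,0,0,0,0,10],[-0.9,-0.18,0,0,0,0,10]]

```text
time_s: 22.68
eef_pos: [0.4323, -0.0774, 0.0758]
tcp_rot: [-0.001, 0.858, 0.513, -0.001]
ft_force: [-0.4, -0.7, -0.7]
opening: 0.229
grip_force: 30.0
```

>>> drive_tool:
  increments:
    - [[-0.12,-0.01,0,0,0,-0.012,10],[-0.24,-0.02,0,0,0,-0.024,10],[-0.36,-0.03,0,0,0,-0.036,10],[-0.48,-0.035,0,0,0,-0.048,10],[-0.57,-0.04,0,0,0,-0.0588,10]]

```text
time_s: 23.1
eef_pos: [0.4034, -0.1254, 0.0765]
tcp_rot: [-0.0, 0.748, 0.664, -0.0]
ft_force: [-1.0, 1.1, -1.9]
opening: 0.225
grip_force: 30.0
```

>>> drive_tool:
  increments:
    - [[0,0,0,0,0,0,10],[0,0,0,0,0,0,10],[0,0,0,0,0,0,10]]

```text
time_s: 23.35
eef_pos: [0.4042, -0.1249, 0.0769]
tcp_rot: [-0.0, 0.75, 0.662, 0.0]
ft_force: [-0.4, -0.2, -0.7]
opening: 0.226
grip_force: 30.0
```

```bash
python3 - <<'E'
from h import *
p,t,s=pose();print(p,t);go([.404,-.126,.0075],83)
E
```

```text
[ 0.40422862 -0.12486956  0.07692242] 82.83182091365788
go [-0.0115 -0.0009  0.6942] turn -0.0005
```

>>> drive_tool:
  increments:
    - [[0,0,0.2,0,0,0,10],[0,0,0.4,0,0,0,10],[0,0,0.6,0,0,0,10],[0,0,0.66,0,0,0,10],[0,0,0.66,0,0,0,10]]

```text
time_s: 23.77
eef_pos: [0.4024, -0.1241, 0.0095]
tcp_rot: [-0.002, 0.749, 0.662, -0.001]
ft_force: [-0.1, -0.5, -1.0]
opening: 0.227
grip_force: 30.0
```

>>> drive_tool:
  increments:
    - [[0,0,0.02,0,0,0,10],[0,0,0.03,0,0,0,10],[0,0,0.03,0,0,0,10],[0,0,0.03,0,0,0,45],[0,0,0.03,0,0,0,45]]

```text
time_s: 24.18
eef_pos: [0.4049, -0.1257, 0.0091]
tcp_rot: [0.001, 0.749, 0.662, 0.0]
ft_force: [0.3, -0.9, -0.2]
opening: 0.352
grip_force: 0.0
```

>>> drive_tool:
  increments:
    - [[0,0,0,0,0,0,45],[0,0,0,0,0,0,60],[0,0,-0.4,0,0,0,80],[0,0,-0.8,0,0,0,80],[0,0,-1,0,0,0,80]]

```text
time_s: 24.6
eef_pos: [0.4058, -0.126, 0.1119]
tcp_rot: [0.002, 0.749, 0.662, 0.001]
ft_force: [1.8, -0.6, 0.1]
opening: 0.729
grip_force: 0.0
```

>>> drive_tool:
  increments:
    - [[0.4,0,-0.4,0,0,0,80],[0.8,0,-0.8,0,0,0,80],[0.9,0,-0.9,0,0,0,80],[0.9,0,-0.9,0,0,0,80],[0.9,0,-0.9,0,0,0,80]]

```text
time_s: 25.02
eef_pos: [0.4168, -0.0352, 0.2006]
tcp_rot: [0.002, 0.748, 0.663, 0.002]
ft_force: [-0.2, -0.8, -1.0]
opening: 0.909
grip_force: 0.0
```

```bash
python3 - <<'E'
from h import *;import pickle
p,t,s=pose();print(p,t)
T=manip.grab_frame("top")["color"];F=manip.grab_frame("wrist")
pickle.dump(F,open("F.pkl","wb"));cv2.imwrite("pics/t9.png",T);cv2.imwrite("pics/w9.png",F["color"])
c=np.vstack([F["color"][0:230],cv2.resize(T[130:270,170:450],(640,320))]);cv2.imwrite("pics/combo.png",c);print(c.shape,F["extrinsics"][:3].round(3))
E
```

```text
[ 0.41680368 -0.03521604  0.20064904] 83.12666287774694
(550, 640, 3) [[ 0.993 -0.118 -0.032  0.423]
 [-0.122 -0.953 -0.276  0.035]
 [ 0.002  0.278 -0.961  0.346]]
```

View pics/combo.png

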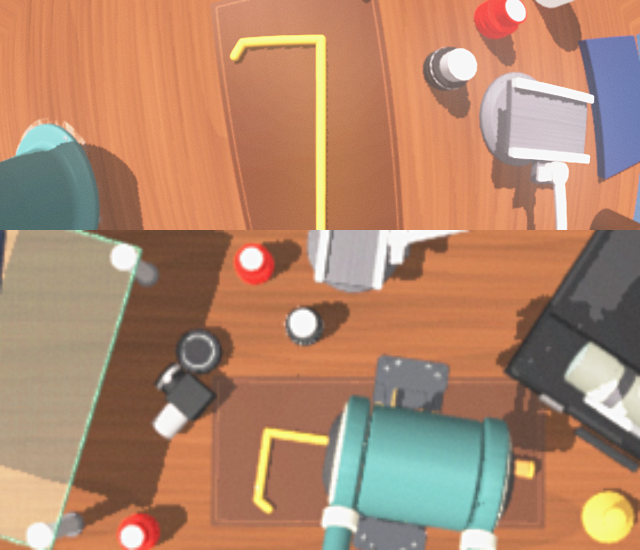

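The combined view shows the rod lying flat on the pad. The cap is at top pixel (256.6,183.4). The diagonal has been nudged to about (252.5,203), with its socket end at (241.3,193.4) and nose end at (241,216). The eyepiece is at (302.5,171.5) in the top image and (447,68) in the wrist image. Now to compute exact positions and gripper clearance to the shelf.

```bash
cat >> h.py <<'E'
def rect(p,ax,hx,hy): # corners of rectangle with x axis yaw ax deg
    a=np.radians(ax);u=np.array([np.cos(a),np.sin(a)]);n=np.array([-u[1],u[0]]);return [np.array(p)+i*hx*u+j*hy*n for i,j in((1,1),(1,-1),(-1,-1),(-1,1))]
def diagmodel(x,y,t): # px polylines of the diagonal model
    a=np.radians(t);u=np.array([np.cos(a),np.sin(a)]);n=np.array([-u[1],u[0]]);o=np.array([x,y])
    return [np.array([proj([*(o+i*u+j*n),z]) for i,j in P],np.float32) for z,P in((.04,((.022,.022),(.022,-.022),(-.022,-.022),(-.022,.022))),(.025,((-.022,.016),(-.057,.016),(-.057,-.016),(-.022,-.016))),(.025,((.019,.022),(.019,.045),(-.019,.045),(-.019,.022))))]
def edgeclear(q): # distance outside shelf front edge line
    A=np.array([.6422,.2548]);B=np.array([.2957,.348]);d=(B-A)/np.hypot(*(B-A));n=np.array([-d[1],d[0]]);n=n if n[1]<0 else -n
    return min((np.array(c)-A)@n for c in q)
E
python3 - <<'E'
from h import *
from scipy.optimize import minimize
T=cv2.imread("pics/t9.png");hsv=cv2.cvtColor(T,cv2.COLOR_BGR2HSV)
roi=(slice(186,228),slice(232,268))
# class: dark & unsaturated block/socket ; bright unsaturated nose
d=np.zeros(T.shape[:2],np.uint8);b=d.copy()
d[roi]=((hsv[...,2]<110)&(hsv[...,1]<110))[roi];b[roi]=((hsv[...,2]>170)&(hsv[...,1]<60))[roi]
print("dark\n",'\n'.join(''.join('#' if d[r,c] else ('o' if b[r,c] else '.') for c in range(232,268)) for r in range(186,226)))
cap=px(256.6,183.4,.022);print("cap",cap)
for t in(150,155,160,165,170,180):print(t,edgeclear(rect(cap,t,.0375,.0935)))
E
```

```text
dark
 ...............###o.#########.o.###.
................##.o.#######.o.####.
.............##.###.o...#...o.####..
...........###...###..oooooo..###...
...........#.oo..####.......####....
.........##.ooo.###############.....
.........#.ooo.###############......
........#.ooo.############..........
.......##oooo############.......####
......##.oooo############......#####
......##.ooo.#############.....##.##
......#.o...################...##.##
.........####################..##.##
........#########################.##
........#########################.##
..........#######################.##
..........#######################.##
..........#######################.##
..........#######################.##
..............###################.#.
...........ooo.###############.##...
..........ooooo.#############..##...
.........ooooooo.############..#....
.........oooooooo.##########........
........oooooooooo.########.........
.......oooooooooooo.######..........
......oooooooooooooo####............
......oooooooooooooo.#..............
.....oooooooooooooo.................
.....ooooooooooooo..................
......ooooooooooo...................
......oooooooooo....................
.......oooooooo.....................
........oooooo......................
..........ooo.......................
....................................
....................................
....................................
....................................
....................................
cap [0.5319 0.2024]
150 -0.020756998657726792
155 -0.019320250806157114
160 -0.017133314501602614
165 -0.014284629875113109
170 -0.017189235603560855
180 -0.020780016791313787
```

Both pieces lie 80 mm or less from the shelf edge, too close for the gripper body. I'll push the cap further out from outside the shelf, fingers closed and the tool leaning away from the glass. First I move above the spot and tilt.

>>> drive_tool:
  increments:
    - [[0.98,0.32,0,0,0,0,0],[0.98,0.32,0,0,0,0,0],[0.98,0.32,0,0,0,0,0],[0.98,0.32,0,0,0,0,0]]

```text
time_s: 25.45
eef_pos: [0.459, 0.0586, 0.1959]
tcp_rot: [-0.001, 0.749, 0.663, -0.001]
ft_force: [-0.0, -0.2, -0.1]
opening: 0.629
grip_force: 0.0
```

>>> drive_tool:
  increments:
    - [[0.98,0.32,0,0,0,0,0],[0.98,0.32,0,0,0,0,0],[0.98,0.32,0,0,0,0,0],[0.98,0.32,0,0,0,0,0]]

```text
time_s: 25.78
eef_pos: [0.5032, 0.1515, 0.1961]
tcp_rot: [-0.001, 0.749, 0.663, -0.001]
ft_force: [-0.1, -1.0, 0.3]
opening: 0.323
grip_force: 0.0
```

>>> drive_tool:
  increments:
    - [[0.98,0.32,0,0,0.02,0,0],[0.98,0.32,0,0,0.04,0,0],[0.98,0.32,0,0,0.05,0,0],[0.98,0.32,0,0,0.05,0,0],[0.98,0.32,0,0,0.05,0,0]]

```text
time_s: 26.2
eef_pos: [0.5452, 0.2409, 0.1959]
tcp_rot: [-0.104, 0.741, 0.653, 0.114]
ft_force: [-0.2, 0.8, 0.0]
opening: 0.006
grip_force: 0.0
```

```bash
cat >> h.py <<'E'
def shift(*ps):
    "tool-axis shifts (100 mm) from the current pose through world points"
    s=manip.read_state();M=R.from_quat(np.roll(s["tcp_rot"],-1)).as_matrix();o=s["eef_pos"]
    print("pos",o.round(4),"z",M[:,2].round(3),"x",M[:,0].round(3))
    for p in ps:p=np.array(p);print(" shift",(M.T@(p-o)*10).round(3));o=p
E
python3 - <<'E'
from h import *
shift([.549,.247,.10],[.549,.247,.009],[.553,.222,.009],[.559,.185,.009])
T=manip.grab_frame("top")["color"];cv2.imwrite("pics/t10.png",T)
hsv=cv2.cvtColor(T,cv2.COLOR_BGR2HSV);d=(hsv[...,2]<110)&(hsv[...,1]<110);b=(hsv[...,2]>170)&(hsv[...,1]<60)
print('\n'.join(''.join('#' if d[r,c] else ('o' if b[r,c] else '.') for c in range(228,290)) for r in range(170,226,2)))
E
```

```text
pos [0.5452 0.2409 0.1959] z [ 0.034  0.303 -0.952] x [0.12  0.945 0.305]
 shift [-0.23   0.034  0.933]
 shift [-0.278  0.004  0.867]
 shift [-0.231  0.071 -0.074]
 shift [-0.342  0.106 -0.11 ]
..#...........................................................
..#...........................................................
..#...............................................#...........
.##...........................................................
.##...........................................................
o.#...............................................ooooooooooo.
oooo.####.......................................oooooooooooooo
oooo.##########.................................oooooooooooooo
oooo..####.........##############.o.###.........oooooooooooooo
..ooo##################.....##..o.####...........ooo........#.
.#...#####...###.oo..####.......#####.............o..........#
.###........#...oo.###############...........................#
..##.......###.oo############......##.##.....................#
.###......##.#...##############....##..#.#....................
.#####....##.###########
[... 157 characters left out ...]
.......
..###....#..##....###################.##......................
..###.....##.....#################.##.........................
..###..#..##.oo.#.oo.###########...#..........................
..###...o..######.oooo.########...............................
...###.#.........ooooooo.###..................................
...###...oooooooooooooo.......................................
...###...oooooooooooo.........................................
...###.....oooooooo...........................................
....##........ooo.............................................
...###....................................................oooo
ooo..##................................................ooooooo
```

>>> drive_tool:
  increments:
    - [[-0.08,0.01,0.31,0,0,0,0],[-0.15,0.02,0.62,0,0,0,0],[-0.23,0.03,0.93,0,0,0,0],[-0.23,0.03,0.93,0,0,0,0]]

```text
time_s: 26.58
eef_pos: [0.5444, 0.248, 0.0956]
tcp_rot: [-0.106, 0.741, 0.654, 0.111]
ft_force: [-1.8, -0.9, -1.3]
opening: 0.006
grip_force: 0.0
```

>>> drive_tool:
  increments:
    - [[-0.09,0,0.29,0,0,0,0],[-0.19,0,0.58,0,0,0,0],[-0.278,0,0.86,0,0,0,0],[-0.278,0,0.86,0,0,0,0],[-0.278,0,0.86,0,0,0,0]]

```text
time_s: 27.0
eef_pos: [0.5489, 0.2499, 0.012]
tcp_rot: [-0.104, 0.74, 0.654, 0.116]
ft_force: [-0.3, 0.8, -0.7]
opening: 0.002
grip_force: 0.0
```

>>> drive_tool:
  increments:
    - [[-0.06,0.02,-0.02,0,0,0,0],[-0.12,0.04,-0.04,0,0,0,0],[-0.18,0.06,-0.06,0,0,0,0],[-0.24,0.08,-0.08,0,0,0,0],[-0.3,0.1,-0.1,0,0,0,0]]

```text
time_s: 27.42
eef_pos: [0.5579, 0.2174, 0.0144]
tcp_rot: [-0.103, 0.74, 0.654, 0.119]
ft_force: [0.4, 0.9, 1.9]
opening: 0.007
grip_force: 0.8
```

>>> drive_tool:
  increments:
    - [[-0.06,0.02,-0.02,0,0,0,0],[-0.12,0.04,-0.04,0,0,0,0],[-0.18,0.06,-0.06,0,0,0,0],[-0.24,0.08,-0.08,0,0,0,0],[-0.3,0.1,-0.1,0,0,0,0]]

```text
time_s: 27.83
eef_pos: [0.5622, 0.1845, 0.0125]
tcp_rot: [-0.104, 0.74, 0.654, 0.117]
ft_force: [0.2, 1.1, -0.6]
opening: 0.004
grip_force: 0.2
```

>>> drive_tool:
  increments:
    - [[0.03,0,0,0,0,0,0],[0.2,0,-0.4,0,0,0,0],[0.3,0,-0.8,0,0,0,0],[0.3,0,-1,0,0,0,0],[0.3,0,-1,0,0,0,0]]

```text
time_s: 28.25
eef_pos: [0.5661, 0.1831, 0.1232]
tcp_rot: [-0.101, 0.74, 0.654, 0.121]
ft_force: [0.8, 0.3, 0.3]
opening: 0.008
grip_force: 0.0
```

```bash
python3 - <<'E'
from h import *
shift([.4,.1,.2])
T=manip.grab_frame("top")["color"];cv2.imwrite("pics/t11.png",T)
hsv=cv2.cvtColor(T,cv2.COLOR_BGR2HSV);d=(hsv[...,2]<110)&(hsv[...,1]<110);b=(hsv[...,2]>170)&(hsv[...,1]<60)
print('\n'.join(f"{r} "+''.join('#' if d[r,c] else ('o' if b[r,c] else '.') for c in range(228,320)) for r in range(160,226,2)))
E
```

```text
pos [0.5661 0.1831 0.1232] z [ 0.047  0.308 -0.95 ] x [0.114 0.944 0.311]
 shift [-0.735 -1.539 -1.064]
160 ......................###.......ooo........#................................................
162 ...............................oooo........#...........................................#....
164 ...............................ooo..........................................................
166 ........................##....oooo........#.................................................
168 ......................#.##...oooooooooooo.#.................................................
170 .....................#..##.ooooooooooooooo..#...............................................
172 .....................#.#.#.oooooooooooooooo.#####...........................................
174 .....................#..###.ooooooooooooooo.#######.........................................
176 ....................###....#.ooo.......#.oo.###########..............................oooooo.
178 ........................oo.#.ooo.......##.o...........######......................oooooooooo
180 ......................
[... 1504 characters left out ...]
..............##.....
212 ..........oooooooooooooo.##.ooooo.....######.........................................##.....
214 .........oooooooooooooo.....ooo.........#####.........................................oooooo
216 ..........ooooooooooo........o..............#.......................................oooooooo
218 ...........oooooooo.................................................................ooooooo.
220 ..............oooo...........................#......................................oooo.###
222 .............................................#.......................................o.#####
224 ............................o................#..........................................####
```

The cap has moved out to about (274,186). I'll straighten the tool, back off and measure the cap.

>>> drive_tool:
  increments:
    - [[-0.3,-0.2,-0.45,0,-0.02,0,40],[-0.63,-0.42,-0.88,0,-0.04,0,80],[-0.63,-0.42,-0.88,0,-0.051,0,85],[-0.63,-0.42,-0.88,0,-0.051,0,85],[-0.63,-0.42,-0.88,0,-0.051,0,85]]

```text
time_s: 28.72
eef_pos: [0.5092, 0.1025, 0.1806]
tcp_rot: [0.001, 0.749, 0.663, -0.002]
ft_force: [-0.5, 0.8, 0.2]
opening: 0.356
grip_force: 0.0
```

>>> drive_tool:
  increments:
    - [[-0.87,-0.43,-0.63,0,0,0,85],[-0.87,-0.43,-0.63,0,0,0,85],[-0.87,-0.43,-0.63,0,0,0,85],[-0.87,-0.43,-0.63,0,0,0,85],[-0.87,-0.43,-0.63,0,0,0,85]]

```text
time_s: 29.13
eef_pos: [0.4564, 0.0208, 0.2437]
tcp_rot: [0.001, 0.75, 0.661, -0.002]
ft_force: [-1.1, 0.4, -0.7]
opening: 0.736
grip_force: 0.0
```

```bash
cat > see.py <<'E'
from h import *
def asc(T,r0,r1,c0,c1,s=2):
    hsv=cv2.cvtColor(T,cv2.COLOR_BGR2HSV);d=(hsv[...,2]<110)&(hsv[...,1]<110);b=(hsv[...,2]>170)&(hsv[...,1]<60)
    print('\n'.join(f"{r} "+''.join('#' if d[r,c] else ('o' if b[r,c] else '.') for c in range(c0,c1,1)) for r in range(r0,r1,s)))
if __name__=="__main__":
    T=manip.grab_frame("top")["color"];shift([.525,.15,.2]);asc(T,160,226,228,310)
E
python3 see.py
```

```text
pos [0.4562 0.0213 0.2429] z [-0.003 -0.004 -1.   ] x [ 0.124  0.992 -0.005]
 shift [1.365 0.524 0.422]
160 ..................................................................................
162 ..................................................................................
164 ..........................................................................o..###..
166 ......................................................................ooooooooo###
168 .....................................................................ooooooooooo.#
170 ....................................................................oooooooooooo..
172 ...................................................................#.ooooooooooo..
174 ....................................................................#.ooooooooo.#.
176 .....................................................................##.ooooo.####
178 ..........................................#########....###..............#.#####.#.
180 .......................................#.......oo.####.......###..........###.....
182 ...................................
[... 1174 characters left out ...]
....
210 ............oooooooooo.########..................ooo..........#...................
212 ..........oooooooooooooo.###.....................ooo..........#...................
214 .........oooooooooooooo..........................ooo..........#...................
216 ..........ooooooooooo............................ooo..........#...................
218 ...........oooooooo..............................ooo..........#...................
220 ..............oooo...............................ooo.........##...................
222 ..................................................oo..........#...................
224 ..................................................oo.........##...................
```

Cap ring: outer left edge at u=263.5 and middle row 187, giving a centre of about (273.6,187), i.e. world (0.5226,0.154). I go there with the closing axis turned to 45°.

>>> drive_tool:
  increments:
    - [[0.7,0.25,0,0,0,0,85],[0.7,0.25,0,0,0,0,85],[0.7,0.25,0,0,0,0,85]]

```text
time_s: 29.43
eef_pos: [0.4913, 0.0921, 0.2418]
tcp_rot: [0.0, 0.748, 0.663, -0.002]
ft_force: [0.2, -0.1, 0.1]
opening: 0.964
grip_force: 0.0
```

>>> drive_tool:
  increments:
    - [[0.7,0.25,0.5,0,0,-0.0725,85],[0.7,0.25,0.5,0,0,-0.0725,85],[0.7,0.25,0.5,0,0,-0.0725,85],[0.7,0.25,0.5,0,0,-0.0725,85],[0.7,0.25,0.5,0,0,-0.0725,85]]

```text
time_s: 29.85
eef_pos: [0.5217, 0.1548, 0.19]
tcp_rot: [-0.001, 0.579, 0.816, -0.005]
ft_force: [-0.5, 0.3, 0.4]
opening: 0.962
grip_force: 0.0
```

>>> drive_tool:
  increments:
    - [[0,0,0.5,0,0,-0.0725,85],[0,0,0.5,0,0,-0.0725,85],[0,0,0.5,0,0,-0.0725,85],[0,0,0.5,0,0,-0.0725,85],[0,0,0.5,0,0,-0.0725,85]]

```text
time_s: 30.27
eef_pos: [0.5222, 0.1532, 0.1422]
tcp_rot: [-0.0, 0.382, 0.924, -0.004]
ft_force: [0.3, 0.1, 0.0]
opening: 0.967
grip_force: 0.0
```

```bash
python3 - <<'E'
from h import *
print(px(273.6,187,.022));shift([*px(273.6,187,.022),.007])
F=manip.grab_frame("wrist");I=F["color"];cv2.imwrite("pics/w12.png",I)
g=cv2.medianBlur(cv2.cvtColor(I,cv2.COLOR_BGR2GRAY),5)
c=cv2.HoughCircles(g[:330],cv2.HOUGH_GRADIENT,1,60,param1=120,param2=28,minRadius=20,maxRadius=80)
if c is not None:
    for q in c[0][:6]:print(q,wrist(q[0],q[1],.022,F),g[int(q[1]),int(q[0])])
E
```

```text
[0.5225 0.1536]
pos [0.5222 0.1532 0.1422] z [-0.004 -0.006 -1.   ] x [-0.709  0.706 -0.002]
 shift [0.003 0.014 1.352]
[325.5 192.5  23.4] [0.5238 0.1562] 94
[294.5 288.5  23.3] [0.5732 0.0634] 247
```

>>> drive_tool:
  increments:
    - [[0,0,0.35,0,0,0,85],[0,0,0.7,0,0,0,85],[0,0,0.95,0,0,0,85],[0,0,0.95,0,0,0,85]]

```text
time_s: 30.65
eef_pos: [0.5181, 0.1514, 0.0434]
tcp_rot: [-0.003, 0.383, 0.924, -0.006]
ft_force: [-0.5, -1.0, -0.4]
opening: 0.962
grip_force: 0.0
```

>>> drive_tool:
  increments:
    - [[0.02,0.01,0.2,0,0,0,85],[0.02,0.01,0.36,0,0,0,85],[0.02,0.01,0.39,0,0,0,85],[0.02,0.01,0.39,0,0,0,40],[0.02,0.01,0.39,0,0,0,40]]

```text
time_s: 31.07
eef_pos: [0.5233, 0.1547, 0.0113]
tcp_rot: [0.001, 0.382, 0.924, -0.003]
ft_force: [0.3, 0.7, 0.1]
opening: 0.839
grip_force: 0.0
```

>>> drive_tool:
  increments:
    - [[0,0,0,0,0,0,40],[0,0,0,0,0,0,40],[0,0,0,0,0,0,40],[0,0,0,0,0,0,40],[0,0,0,0,0,0,40]]

```text
time_s: 31.48
eef_pos: [0.5235, 0.1548, 0.0114]
tcp_rot: [0.002, 0.382, 0.924, -0.002]
ft_force: [-0.8, -1.0, 6.5]
opening: 0.62
grip_force: 30.0
```

>>> drive_tool:
  increments:
    - [[0,0,-0.1,0,0,0,40],[0,0,-0.3,0,0,0,40],[0,0,-0.6,0,0,0,40],[0,0,-0.9,0,0,0,40],[0,0,-1,0,0,0,40]]

```text
time_s: 31.9
eef_pos: [0.5249, 0.1557, 0.1148]
tcp_rot: [0.003, 0.382, 0.924, -0.001]
ft_force: [0.9, -0.2, -1.2]
opening: 0.619
grip_force: 30.0
```

```bash
python3 - <<'E'
from h import *
C=np.array([.545,-.381]);a=np.radians(-32);u=np.array([np.cos(a),np.sin(a)]);n=np.array([-u[1],u[0]])
W=C+.0455*u
for k in(-.1,-.05,0,.05,.1):print(k,(W+k*n).round(4))
p,t,s=pose();print(p,t,s["opening"],s["grip_force"]);shift([*(W+.1*n),.15]);go([*(W+.1*n),.15],148)
E
```

```text
-0.1 [ 0.5306 -0.4899]
-0.05 [ 0.5571 -0.4475]
0 [ 0.5836 -0.4051]
0.05 [ 0.6101 -0.3627]
0.1 [ 0.6366 -0.3203]
[0.52487864 0.15573209 0.11477106] 135.1328667562518 0.6191935659684022 29.999634940177202
pos [0.5249 0.1557 0.1148] z [ 0.006 -0.005 -1.   ] x [-0.709  0.705 -0.007]
 shift [-4.152 -2.586 -0.324]
go [-4.15   -2.5859 -0.3523] turn -0.0357
```

>>> drive_tool:
  increments:
    - [[-0.27,-0.17,-0.2,0,0,0,40],[-0.55,-0.35,-0.3,0,0,0,40],[-0.83,-0.527,-0.35,0,0,0,40],[-0.83,-0.527,-0.35,0,0,0,40]]

```text
time_s: 32.23
eef_pos: [0.546, 0.0551, 0.1473]
tcp_rot: [0.003, 0.383, 0.924, -0.003]
ft_force: [0.5, -0.1, -0.4]
opening: 0.622
grip_force: 30.0
```

>>> drive_tool:
  increments:
    - [[-0.27,-0.17,0,0,0,0,40],[-0.55,-0.35,0,0,0,0,40],[-0.83,-0.527,0,0,0,0,40]]

```text
time_s: 32.48
eef_pos: [0.5651, -0.037, 0.1454]
tcp_rot: [0.0, 0.381, 0.925, -0.003]
ft_force: [0.6, -0.1, -1.1]
opening: 0.622
grip_force: 30.0
```

>>> drive_tool:
  increments:
    - [[-0.27,-0.17,0,0,0,0,40],[-0.55,-0.35,0,0,0,0,40],[-0.83,-0.527,0,0,0,0,40]]

```text
time_s: 32.73
eef_pos: [0.5868, -0.1333, 0.1458]
tcp_rot: [-0.0, 0.382, 0.924, -0.003]
ft_force: [0.5, 0.4, -0.9]
opening: 0.62
grip_force: 30.0
```

>>> drive_tool:
  increments:
    - [[-0.27,-0.17,0,0,0,0,40],[-0.55,-0.35,0,0,0,0,40],[-0.83,-0.527,0,0,0,0,40]]

```text
time_s: 32.98
eef_pos: [0.6085, -0.2291, 0.1462]
tcp_rot: [-0.0, 0.382, 0.924, -0.003]
ft_force: [0.1, 0.0, -1.0]
opening: 0.621
grip_force: 30.0
```

>>> drive_tool:
  increments:
    - [[-0.27,-0.17,0,0,0,-0.012,40],[-0.55,-0.35,0,0,0,-0.024,40],[-0.83,-0.527,0,0,0,-0.0357,40],[-0.83,-0.527,0,0,0,-0.0357,40],[-0.83,-0.527,0,0,0,-0.0357,40]]

```text
time_s: 33.4
eef_pos: [0.6302, -0.3252, 0.1464]
tcp_rot: [-0.0, 0.277, 0.961, -0.003]
ft_force: [0.5, 0.3, -0.3]
opening: 0.621
grip_force: 30.0
```

```bash
python3 - <<'E'
from h import *
go([.634,-.3245,.018],148);shift([.634,-.3245,.018]);print(pose()[2]["opening"])
E
```

```text
go [-0.0289  0.0261  1.2844] turn -0.0005
pos [ 0.6302 -0.3252  0.1464] z [-0.002 -0.005 -1.   ] x [-0.846  0.533 -0.001]
 shift [-0.028  0.033  1.284]
0.6211443122159069
```

>>> drive_tool:
  increments:
    - [[-0.03,0.03,0.25,0,0,0,40],[-0.03,0.03,0.5,0,0,0,40],[-0.03,0.03,0.75,0,0,0,40],[-0.03,0.03,0.9,0,0,0,40],[-0.03,0.03,0.9,0,0,0,40]]

```text
time_s: 33.82
eef_pos: [0.6312, -0.3202, 0.0524]
tcp_rot: [-0.004, 0.275, 0.961, -0.002]
ft_force: [-1.6, 0.7, -1.2]
opening: 0.622
grip_force: 30.0
```

>>> drive_tool:
  increments:
    - [[0,0,0.15,0,0,0,40],[0,0,0.3,0,0,0,40],[0,0,0.37,0,0,0,40],[0,0,0.37,0,0,0,40],[0,0,0.37,0,0,0,40]]

```text
time_s: 34.23
eef_pos: [0.6345, -0.3239, 0.0205]
tcp_rot: [0.0, 0.276, 0.961, -0.003]
ft_force: [-0.7, -0.4, -0.8]
opening: 0.619
grip_force: 30.0
```

>>> drive_tool:
  increments:
    - [[0,0,0.01,0,0,0,40],[0,0,0.01,0,0,0,66],[0,0,0.01,0,0,0,66],[0,0,0.01,0,0,0,66]]

```text
time_s: 34.57
eef_pos: [0.6353, -0.3244, 0.0209]
tcp_rot: [0.001, 0.276, 0.961, -0.003]
ft_force: [0.1, 0.1, 0.3]
opening: 0.749
grip_force: 0.0
```

>>> drive_tool:
  increments:
    - [[0,0,-0.2,0,0,0,66],[0,0,-0.6,0,0,0,66],[0,0,-1,0,0,0,66],[0,0,-1,0,0,0,66]]

```text
time_s: 34.9
eef_pos: [0.6403, -0.3264, 0.1308]
tcp_rot: [0.008, 0.276, 0.961, -0.005]
ft_force: [1.2, -0.5, 1.4]
opening: 0.75
grip_force: 0.0
```

>>> drive_tool:
  increments:
    - [[0,0,-1,0,0,0,0],[0,0,-1,0,0,0,0],[0,0,-1,0,0,0,0],[0,0,-1,0,0,0,0]]

```text
time_s: 35.23
eef_pos: [0.6384, -0.3247, 0.2285]
tcp_rot: [0.007, 0.276, 0.961, -0.005]
ft_force: [0.1, -0.0, 1.5]
opening: 0.472
grip_force: 0.0
```

```bash
python3 - <<'E'
from see import *
from scipy.optimize import minimize
T=manip.grab_frame("top")["color"];cv2.imwrite("pics/t13.png",T)
F=manip.grab_frame("wrist");I=F["color"];cv2.imwrite("pics/w13.png",I)
g=cv2.medianBlur(cv2.cvtColor(I,cv2.COLOR_BGR2GRAY),5)
c=cv2.HoughCircles(g[:330],cv2.HOUGH_GRADIENT,1,60,param1=80,param2=22,minRadius=15,maxRadius=50)
if c is not None:
    for q in c[0][:5]:print(q,wrist(q[0],q[1],.028,F))
asc(T,160,226,228,320)
# diagonal fit: bright nose/rim and dark block masks
h=cv2.cvtColor(T,cv2.COLOR_BGR2HSV)
br=((h[...,2]>170)&(h[...,1]<60)).astype(float);dk=((h[...,2]<110)&(h[...,1]<110)).astype(float)
def cost(q):
    P=diagmodel(*q);s=0
    for poly,m,o in((P[0],dk,br),(P[1],br,dk),(P[2],dk,br*0)):
        M=np.zeros(T.shape[:2],np.uint8);cv2.fillPoly(M,[np.round(poly*16).astype(np.int32)],1,shift=4);M=M>0
        s-= (m[M]-o[M]).sum()-.5*(1-m[M]-o[M]).sum()
    return s
best=min(((cost((x,y,t)),x,y,t) for x in np.arange(.44,.51,.003) for y in np.arange(.18,.25,.003) for t in range(-70,-10,4)))
print(best)
E
```

```text
[313.5 178.5  23. ] [ 0.6358 -0.3342]
[216.5  65.5  33.8] [ 0.4653 -0.3564]
[576.5 205.5  37.1] [ 0.8758 -0.0145]
[ 37.5 311.5  30.4] [ 0.5524 -0.9834]
160 ............................................................................................
162 ............................................................................................
164 ............................................................................####............
166 ......................................................................ooooooooo###..........
168 .....................................................................ooooooooooo.##.........
170 ...................................................................#.ooooooooooo.##.........
172 ...................................................................#.ooooooooooo.##.........
174 ....................................................................#.ooooooooo.####........
176 .....................................................................##.ooooo.#####.........
178 .......................................................................
[... 1644 characters left out ...]
..........................
214 .........ooooooooooooo......................................................................
216 ..........oooooooooo........................................................................
218 ...........oooooooo.........................................................................
220 ..............oooo..........................................................................
222 .............................................................#..............................
224 .............................................................#..............................
(np.float64(-423.0), np.float64(0.47600000000000003), np.float64(0.21000000000000002), -42)
```

The cap is in the wide bay at about (0.635,-0.33). The model fit puts the diagonal at (0.476,0.210), yaw -42°, still too near the shelf for the gripper body. I'll fetch the rod again and draw it further out.

>>> drive_tool:
  increments:
    - [[1,0.15,0,0,0,0,45],[1,0.15,0,0,0,0,45],[1,0.15,0,0,0,0,45]]

```text
time_s: 35.58
eef_pos: [0.5531, -0.2537, 0.2149]
tcp_rot: [-0.004, 0.276, 0.961, -0.002]
ft_force: [-0.5, -0.2, 0.1]
opening: 0.514
grip_force: 0.0
```

>>> drive_tool:
  increments:
    - [[1,0.15,0,0,0,0,45],[1,0.15,0,0,0,0,45],[1,0.15,0,0,0,0,45]]

```text
time_s: 35.83
eef_pos: [0.4759, -0.1879, 0.2154]
tcp_rot: [-0.004, 0.276, 0.961, -0.002]
ft_force: [-0.9, 0.0, -0.1]
opening: 0.511
grip_force: 0.0
```

>>> drive_tool:
  increments:
    - [[1,0.15,0,0,0,0.09,45],[1,0.15,0,0,0,0.09,45],[1,0.15,0,0,0,0.09,45],[1,0.15,0,0,0,0.09,45],[1,0.15,0,0,0,0.09,45]]

```text
time_s: 36.25
eef_pos: [0.4018, -0.1242, 0.2164]
tcp_rot: [-0.0, 0.535, 0.845, -0.003]
ft_force: [1.4, 0.9, 0.7]
opening: 0.51
grip_force: 0.0
```

>>> drive_tool:
  increments:
    - [[0,0,0.7,0,0,0.09,45],[0,0,0.7,0,0,0.09,45],[0,0,0.7,0,0,0.09,45],[0,0,0.7,0,0,0.09,45],[0,0,0.7,0,0,0.09,45]]

```text
time_s: 36.67
eef_pos: [0.4018, -0.1251, 0.1455]
tcp_rot: [-0.001, 0.75, 0.662, -0.004]
ft_force: [-0.6, -0.3, 0.3]
opening: 0.511
grip_force: 0.0
```

>>> drive_tool:
  increments:
    - [[0,0,0,0,0,0,45],[0,0,0,0,0,0,45]]

```text
time_s: 36.83
eef_pos: [0.403, -0.1256, 0.1471]
tcp_rot: [0.001, 0.747, 0.665, -0.003]
ft_force: [0.3, 0.5, -0.3]
opening: 0.507
grip_force: 0.0
```

```bash
python3 - <<'E'
from h import *
go([.405,-.1257,.008],82.9);shift([.405,-.1257,.008])
T=cv2.imread("pics/t13.png");h=cv2.cvtColor(T,cv2.COLOR_BGR2HSV);m=cv2.inRange(h,(18,110,150),(35,255,255));m[:, :270]=0;m[:,412:]=0;m[:200]=0;m[262:]=0
print([(r,np.nonzero(m[r])[0][[0,-1]].tolist()) for r in range(200,262,3) if m[r].any()])
E
```

```text
go [1.000e-03 2.050e-02 1.391e+00] turn 0.0011
pos [ 0.403  -0.1256  0.1471] z [-0.004 -0.005 -1.   ] x [ 0.116  0.993 -0.005]
 shift [0.009 0.025 1.391]
[(218, [285, 299]), (221, [285, 319]), (224, [284, 341]), (227, [284, 367]), (230, [284, 388]), (233, [283, 403]), (236, [283, 402]), (239, [282, 285]), (242, [284, 284]), (245, [281, 284]), (248, [281, 285]), (251, [284, 288])]
```

>>> drive_tool:
  increments:
    - [[0.01,0.02,0.35,0,0,0,45],[0.01,0.02,0.7,0,0,0,45],[0.01,0.02,0.95,0,0,0,45],[0.01,0.02,0.95,0,0,0,45]]

```text
time_s: 37.17
eef_pos: [0.4011, -0.124, 0.0485]
tcp_rot: [-0.003, 0.747, 0.665, -0.005]
ft_force: [-0.8, 0.4, 0.4]
opening: 0.511
grip_force: 0.0
```

>>> drive_tool:
  increments:
    - [[0,0,0.2,0,0,0,45],[0,0,0.4,0,0,0,45],[0,0,0.44,0,0,0,45],[0,0,0.44,0,0,0,45],[0,0,0.44,0,0,0,10]]

```text
time_s: 37.58
eef_pos: [0.4069, -0.1264, 0.0108]
tcp_rot: [0.002, 0.748, 0.664, -0.002]
ft_force: [-0.0, 0.0, 1.1]
opening: 0.454
grip_force: 0.0
```

>>> drive_tool:
  increments:
    - [[0,0,0,0,0,0,10],[0,0,0,0,0,0,10],[0,0,0,0,0,0,10],[0,0,0,0,0,0,10],[0,0,0,0,0,0,10]]

```text
time_s: 38.0
eef_pos: [0.407, -0.1265, 0.0109]
tcp_rot: [0.003, 0.748, 0.664, -0.002]
ft_force: [-1.1, 0.3, 6.4]
opening: 0.222
grip_force: 30.0
```

>>> drive_tool:
  increments:
    - [[0,0,-0.1,0,0,0,10],[0,0,-0.25,0,0,0,10],[0,0,-0.45,0,0,0,10],[0,0,-0.65,0,0,0,10],[0,0,-0.65,0,0,0,10]]

```text
time_s: 38.42
eef_pos: [0.4093, -0.1268, 0.0788]
tcp_rot: [0.005, 0.748, 0.664, -0.001]
ft_force: [0.3, -0.6, -1.8]
opening: 0.224
grip_force: 30.0
```

```bash
python3 - <<'E'
from h import *
go([.488,.056,.075],75);print(pose()[2]["opening"])
E
```

```text
go [1.9085 0.5647 0.0379] turn 0.0227
0.2244568349970885
```

>>> drive_tool:
  increments:
    - [[0.24,0.07,0,0,0,0.005,10],[0.48,0.14,0,0,0,0.011,10],[0.72,0.21,0,0,0,0.017,10],[0.95,0.28,0,0,0,0.0227,10],[0.95,0.28,0,0,0,0.0227,10]]

```text
time_s: 38.83
eef_pos: [0.4464, -0.0321, 0.0738]
tcp_rot: [0.002, 0.793, 0.609, -0.001]
ft_force: [-0.6, -0.1, -2.2]
opening: 0.22
grip_force: 30.0
```

>>> drive_tool:
  increments:
    - [[0.23,0.1,0,0,0,0,10],[0.46,0.2,0,0,0,0,10],[0.69,0.3,0,0,0,0,10],[0.9,0.41,0,0,0,0,10],[0.9,0.41,0,0,0,0,10]]

```text
time_s: 39.25
eef_pos: [0.5109, 0.0435, 0.0737]
tcp_rot: [0.003, 0.793, 0.61, -0.001]
ft_force: [0.6, 0.0, -0.5]
opening: 0.225
grip_force: 30.0
```

```bash
python3 - <<'E'
from see import *
go([.488,.056,.016],75);shift([.488,.056,.016],[.490,-.05,.016])
T=manip.grab_frame("top")["color"];asc(T,182,226,222,270)
E
```

```text
go [ 0.0626 -0.2536  0.5765] turn 0.0004
pos [0.5109 0.0435 0.0737] z [ 0.002 -0.005 -1.   ] x [ 0.256  0.967 -0.005]
 shift [ 0.065 -0.255  0.575]
 shift [-1.019  0.291  0.006]
182 ................................................
184 ................................................
186 ................................................
188 .......................##.......................
190 ....................##.oo..#....................
192 ..................##.ooo.######.................
194 .................##oooo###########.......#####..
196 ................##oooo.#############.....##..##.
198 ...................####################..##.####
200 ..................#########################.####
202 ....................#######################.####
204 ....................#######################.##..
206 .....................ooo.###############.##.....
208 ...................ooooooo.###########...#......
210 ..................oooooooooo.########...........
212 ................oooooooooooooo.###..............
214 ...............oooooooooooooo...................
216 ...............oooooooooooo.....................
218 .................oooooooo.......................
220 ....................ooo.........................
222 ................................................
224 ................................................
```

>>> drive_tool:
  increments:
    - [[0.07,-0.255,0,0,0,0,10],[0.07,-0.255,0,0,0,0,10],[0.07,-0.255,0,0,0,0,10]]

```text
time_s: 39.55
eef_pos: [0.4831, 0.0543, 0.0725]
tcp_rot: [0.002, 0.793, 0.609, -0.004]
ft_force: [-0.6, -0.5, -2.1]
opening: 0.219
grip_force: 30.0
```

>>> drive_tool:
  increments:
    - [[0,0,0.2,0,0,0,10],[0,0,0.4,0,0,0,10],[0,0,0.57,0,0,0,10],[0,0,0.57,0,0,0,10],[0,0,0.57,0,0,0,10]]

```text
time_s: 39.97
eef_pos: [0.4843, 0.0537, 0.0158]
tcp_rot: [0.002, 0.793, 0.609, -0.003]
ft_force: [0.2, -0.4, -1.0]
opening: 0.224
grip_force: 30.0
```

>>> drive_tool:
  increments:
    - [[-0.08,0.02,0,0,0,0,10],[-0.16,0.05,0,0,0,0,10],[-0.24,0.07,0,0,0,0,10],[-0.32,0.09,0,0,0,0,10],[-0.4,0.11,0,0,0,0,10]]

```text
time_s: 40.38
eef_pos: [0.4863, 0.0119, 0.0177]
tcp_rot: [0.003, 0.793, 0.609, -0.002]
ft_force: [0.3, -0.3, -1.5]
opening: 0.224
grip_force: 30.0
```

>>> drive_tool:
  increments:
    - [[-0.07,0.02,0,0,0,0,10],[-0.14,0.05,0,0,0,0,10],[-0.21,0.07,0,0,0,0,10],[-0.28,0.09,0,0,0,0,10],[-0.35,0.11,0,0,0,0,10]]

```text
time_s: 40.8
eef_pos: [0.4872, -0.0242, 0.0171]
tcp_rot: [0.002, 0.793, 0.609, -0.002]
ft_force: [0.7, 0.9, -1.3]
opening: 0.22
grip_force: 30.0
```

>>> drive_tool:
  increments:
    - [[-0.07,0.02,0,0,0,0,10],[-0.14,0.05,0,0,0,0,10],[-0.21,0.07,0,0,0,0,10],[-0.28,0.09,0,0,0,0,10],[-0.35,0.11,0,0,0,0,10]]

```text
time_s: 41.22
eef_pos: [0.4889, -0.061, 0.0173]
tcp_rot: [0.002, 0.793, 0.609, -0.002]
ft_force: [0.2, 0.9, -2.4]
opening: 0.223
grip_force: 30.0
```

```bash
python3 - <<'E'
from see import *
shift([.49,-.05,.016])
T=manip.grab_frame("top")["color"];asc(T,176,236,222,300)
E
```

```text
pos [ 0.4889 -0.061   0.0173] z [-0.001 -0.006 -1.   ] x [ 0.258  0.966 -0.006]
 shift [ 0.109 -0.017  0.013]
176 ...........................................................................##.
178 ..............................................................................
180 ..............................................................................
182 ..............................................................................
184 ..............................................................................
186 ..............................................................................
188 ..............................................................................
190 .................................................#............................
192 ................................................ooo.#.........................
194 ...........................................#.oooo.############.####...........
196 ...........................................ooooo.##########...................
198 .........................................ooooo..#######################..
[... 799 characters left out ...]
ooooooo.#...........................
220 .........................................ooooo................................
222 ...........................................oo.................................
224 ..............................................................................
226 ..............................................................................
228 ..............................................................................
230 ..............................................................................
232 ..............................................................................
234 ..............................................................................
```

The diagonal has been drawn another 70 mm out. I lay the rod down at yaw 90 on the pad, where it stays clear of the diagonal.

>>> drive_tool:
  increments:
    - [[0.08,0,0,0,0,0,10],[0.08,0,-0.2,0,0,0,10],[0.08,0,-0.4,0,0,0,10],[0.08,0,-0.6,0,0,0,10],[0.08,0,-0.6,0,0,0,10]]

```text
time_s: 41.68
eef_pos: [0.4944, -0.0519, 0.0812]
tcp_rot: [0.005, 0.793, 0.609, 0.0]
ft_force: [0.3, -0.3, -1.8]
opening: 0.22
grip_force: 30.0
```

>>> drive_tool:
  increments:
    - [[-0.2,-0.1,0,0,0,-0.01,10],[-0.4,-0.2,0,0,0,-0.02,10],[-0.6,-0.3,0,0,0,-0.03,10],[-0.85,-0.41,0,0,0,-0.0417,10],[-0.85,-0.41,0,0,0,-0.0417,10]]

```text
time_s: 42.1
eef_pos: [0.4261, -0.1249, 0.0763]
tcp_rot: [0.001, 0.706, 0.708, -0.004]
ft_force: [-0.9, -0.2, -1.9]
opening: 0.22
grip_force: 30.0
```

>>> drive_tool:
  increments:
    - [[0,0,0,0,0,0,10],[0,0,0,0,0,0,10]]

```text
time_s: 42.27
eef_pos: [0.4295, -0.1232, 0.0773]
tcp_rot: [0.002, 0.707, 0.707, -0.002]
ft_force: [0.4, -0.1, -0.6]
opening: 0.223
grip_force: 30.0
```

```bash
python3 - <<'E'
from see import *
go([.429,-.127,.011],90);shift([.429,-.127,.012]);p=pose()[0]
print(proj([*(p[:2]+[0,.242]),.07]))
T=manip.grab_frame("top")["color"];asc(T,186,226,250,310)
E
```

```text
go [-0.0382 -0.0051  0.6633] turn -0.0002
pos [ 0.4295 -0.1232  0.0773] z [-0.001 -0.006 -1.   ] x [ 0.001  1.    -0.006]
 shift [-0.034 -0.005  0.653]
[283.6 220.1]
186 ............................................................
188 ............................................................
190 ............................................................
192 ...................#.oo..#..................................
194 .................oooo.##################....................
196 ...............oooooo##########.............................
198 ..............ooooo.#######################.................
200 ..............oo#############################...............
202 .................##############################.............
204 .................############################...............
206 ..................########################..................
208 ................oooo.###################....................
210 ..............oooooooo.###############......................
212 ............ooooooooooo.###########................#########
214 ..........oooooooooooooo.######....................###......
216 ..........oooooooooooooo.#........................###.......
218 ...........oooooooooo..#....................................
220 .............oooooo.........................................
222 ................o...........................................
224 ..................................................###.......
```

>>> drive_tool:
  increments:
    - [[-0.035,0,0.2,0,0,0,10],[-0.035,0,0.4,0,0,0,10],[-0.035,0,0.6,0,0,0,10],[-0.035,0,0.63,0,0,0,10],[-0.035,0,0.63,0,0,0,10]]

```text
time_s: 42.73
eef_pos: [0.4283, -0.1263, 0.0134]
tcp_rot: [0.0, 0.707, 0.708, -0.003]
ft_force: [0.6, -0.3, -1.9]
opening: 0.224
grip_force: 30.0
```

>>> drive_tool:
  increments:
    - [[0,0,0.02,0,0,0,10],[0,0,0.03,0,0,0,10],[0,0,0.03,0,0,0,10],[0,0,0.03,0,0,0,45],[0,0,0.03,0,0,0,45]]

```text
time_s: 43.15
eef_pos: [0.4302, -0.1278, 0.0128]
tcp_rot: [0.003, 0.707, 0.707, -0.002]
ft_force: [-0.8, 0.5, 0.9]
opening: 0.347
grip_force: 0.0
```

>>> drive_tool:
  increments:
    - [[0,0,0,0,0,0,45],[0,0,0,0,0,0,60],[0,0,-0.4,0,0,0,80],[0,0,-0.8,0,0,0,80],[0,0,-1,0,0,0,80]]

```text
time_s: 43.57
eef_pos: [0.4313, -0.1276, 0.1156]
tcp_rot: [0.004, 0.707, 0.707, -0.002]
ft_force: [0.8, 0.4, -0.1]
opening: 0.721
grip_force: 0.0
```

>>> drive_tool:
  increments:
    - [[0,0,-1,0,0,0,80],[0,0,-1,0,0,0,80],[0,0,-1,0,0,0,80]]

```text
time_s: 43.82
eef_pos: [0.4321, -0.1272, 0.2181]
tcp_rot: [0.006, 0.707, 0.707, -0.001]
ft_force: [1.1, 0.1, 0.1]
opening: 0.904
grip_force: 0.0
```

```bash
cat > fitd.py <<'E'
from see import *
def fit(T,x0,y0,t0):
    h=cv2.cvtColor(T,cv2.COLOR_BGR2HSV)
    br=((h[...,2]>170)&(h[...,1]<60)).astype(float);dk=((h[...,2]<110)&(h[...,1]<110)).astype(float)
    def cost(q):
        P=diagmodel(*q);s=0
        for poly,m,o in((P[0],dk,br),(P[1],br,dk),(P[2],dk,br*0)):
            M=np.zeros(T.shape[:2],np.uint8);cv2.fillPoly(M,[np.round(poly*16).astype(np.int32)],1,shift=4);M=M>0
            s-=(m[M]-o[M]).sum()-.5*(1-m[M]-o[M]).sum()
        return s
    return min(((cost((x,y,t)),x,y,t) for x in x0+np.arange(-.03,.031,.003) for y in y0+np.arange(-.03,.031,.003) for t in t0+np.arange(-24,25,4)))
E
python3 - <<'E'
from fitd import *
T=manip.grab_frame("top")["color"];cv2.imwrite("pics/t14.png",T);asc(T,186,226,250,310);b=fit(T,.478,.14,-36);print(b)
_,x,y,t=b;a=np.radians(t);n=np.array([-np.sin(a),np.cos(a)]);g=np.array([x,y])+.034*n;print("socket",g,edgeclear(rect(g,t+90,.0375,.0935)))
shift([*g,.18]);go([*g,.18],t+90)
E
```

```text
186 ............................................................
188 ............................................................
190 ............................................................
192 ...................#.oo..#..................................
194 .................oooo.##################....................
196 ...............oooooo##########.............................
198 ..............ooooo.#######################.................
200 ..............oo#############################...............
202 .................##############################.............
204 .................###########################................
206 ..................########################..................
208 ................oooo.###################....................
210 ..............oooooooo################......................
212 ............ooooooooooo.###########.........................
214 ..........oooooooooooooo.######.............................
216 ..........oooooooooooooo.#..................................
218 ...........oooooooooo..#....................................
220 .............oooooo.........................................
222 ................o...........................................
224 ............................................................
(np.float64(-415.5), np.float64(0.46599999999999997), np.float64(0.137), np.int64(-52))
socket [0.49279237 0.15793249] 0.04618184370598699
pos [ 0.4334 -0.1276  0.2199] z [ 0.011 -0.01  -1.   ] x [-0.    1.   -0.01]
 shift [2.859 0.59  0.376]
go [2.8554 0.5946 0.3992] turn 0.1445
```

```bash
python3 - <<'E'
from h import *
a=np.radians(-46);u=np.array([np.cos(a),np.sin(a)]);n=np.array([-u[1],u[0]])
r=px(268.2,195.7,.028);t=px(263,218.5,.028);print("rim",r,"o",r-.045*n,"tip",t,"o",t+.057*u)
o=((r-.045*n)+(t+.057*u))/2;g=o+.034*n;print("o",o,"g",g,"edge",edgeclear(rect(g,44,.0375,.0935)))
go([*g,.18],44)
E
```

```text
rim [0.4971 0.1677] o [0.46472971 0.13644037] tip [0.4323 0.1809] o [0.47189553 0.13989763]
o [0.46831262 0.138169  ] g [0.49277017 0.16178739] edge 0.0483920748613676
go [2.894  0.5944 0.3992] turn 0.1278
```

>>> drive_tool:
  increments:
    - [[0.965,0.198,0,0,0,0,60],[0.965,0.198,0,0,0,0,60],[0.965,0.198,0,0,0,0,60]]

```text
time_s: 44.12
eef_pos: [0.4495, -0.0269, 0.2113]
tcp_rot: [0.002, 0.707, 0.707, -0.001]
ft_force: [0.2, -0.6, -0.5]
opening: 0.704
grip_force: 0.0
```

>>> drive_tool:
  increments:
    - [[0.965,0.198,0,0,0,0,60],[0.965,0.198,0,0,0,0,60],[0.965,0.198,0,0,0,0,60]]

```text
time_s: 44.37
eef_pos: [0.4692, 0.0705, 0.2102]
tcp_rot: [0.001, 0.706, 0.708, -0.002]
ft_force: [-0.4, -0.5, -0.2]
opening: 0.683
grip_force: 0.0
```

>>> drive_tool:
  increments:
    - [[0.965,0.198,0,0,0,0.08,60],[0.965,0.198,0,0,0,0.08,60],[0.965,0.198,0,0,0,0.08,60],[0.965,0.198,0,0,0,0.08,60],[0.965,0.198,0,0,0,0.08,60]]

```text
time_s: 44.78
eef_pos: [0.4884, 0.1648, 0.2091]
tcp_rot: [0.002, 0.861, 0.508, -0.002]
ft_force: [0.1, 1.1, -0.7]
opening: 0.681
grip_force: 0.0
```

>>> drive_tool:
  increments:
    - [[0,0,0.7,0,0,0.0478,60],[0,0,0.7,0,0,0.0478,60],[0,0,0.7,0,0,0.0478,60],[0,0,0.7,0,0,0.0478,60],[0,0,0.7,0,0,0.0478,60]]

```text
time_s: 45.2
eef_pos: [0.4885, 0.1627, 0.1395]
tcp_rot: [0.003, 0.927, 0.376, -0.002]
ft_force: [-0.1, 0.1, -0.2]
opening: 0.686
grip_force: 0.0
```

```bash
python3 - <<'E'
from h import *
go([.4928,.161,.006],44);shift([.4928,.161,.006])
F=manip.grab_frame("wrist");I=F["color"];cv2.imwrite("pics/w15.png",I)
h=cv2.cvtColor(I,cv2.COLOR_BGR2HSV);d=(h[...,2]<110)&(h[...,1]<110);b=(h[...,2]>170)&(h[...,1]<60)
print('\n'.join(f"{r} "+''.join('#' if d[r,c] else ('o' if b[r,c] else '.') for c in range(240,440,2)) for r in range(110,290,5)))
E
```

```text
go [0.0193 0.0425 1.3346] turn 0.0003
pos [0.4885 0.1627 0.1395] z [-0.002 -0.006 -1.   ] x [ 0.718  0.696 -0.006]
 shift [0.027 0.038 1.335]
110 ....................................................................................................
115 ....................................................................................................
120 ....................................................................................................
125 ....................................................................................................
130 ....................................................................................................
135 ....................................................................................................
140 ....................................................................................................
145 ....................................................................................................
150 ....................................................................................................
155 .........
[... 2121 characters left out ...]
.......................................#####################..........
260 ############.........................................................#######################........
265 ############.........................................................##########################.....
270 ############.........................................................###########################....
275 ###########...........................................................############################..
280 ##########.............................................................#############################
285 #########...............................................................############################
```

The wrist pixels show the socket rim at columns 300–344, row 187, and the nose at columns 256–296, rows 205–237. It is nicely aligned with the tool axes.

```bash
python3 - <<'E'
from h import *
p,t,s=pose();F=manip.grab_frame("wrist")
a=np.radians(t);X=np.array([np.cos(a),np.sin(a)]);Y=np.array([np.sin(a),-np.cos(a)])
for n,u,v,z in(("rimL",300,187,.022),("rimR",345,187,.022),("rim top",322,182,.039),("nose tip",256,221,.022),("nose base top",296,221,.036),("nose up",275,204,.02),("nose low",275,237,.02)):
    w=wrist(u,v,z,F)-p[:2];print(n,"toolx",(w@X).round(4),"tooly",(w@Y).round(4))
E
```

```text
rimL toolx 0.0059 tooly -0.0173
rimR toolx 0.0058 tooly 0.0225
rim top toolx 0.0143 tooly 0.002
nose tip toolx -0.0262 tooly -0.0589
nose base top toolx -0.021 tooly -0.0205
nose up toolx -0.0104 tooly -0.0405
nose low toolx -0.043 tooly -0.0421
```

>>> drive_tool:
  increments:
    - [[0.05,0.025,0.35,0,0,0,62],[0.05,0.025,0.7,0,0,0,62],[0.05,0.025,0.95,0,0,0,62],[0.05,0.025,0.95,0,0,0,62]]

```text
time_s: 45.63
eef_pos: [0.4905, 0.1628, 0.041]
tcp_rot: [0.002, 0.927, 0.375, -0.005]
ft_force: [-1.9, 0.2, -0.6]
opening: 0.703
grip_force: 0.0
```

>>> drive_tool:
  increments:
    - [[0,0,0.2,0,0,0,62],[0,0,0.36,0,0,0,62],[0,0,0.38,0,0,0,62],[0,0,0.38,0,0,0,62],[0,0,0.38,0,0,0,30]]

```text
time_s: 46.05
eef_pos: [0.4955, 0.1641, 0.0089]
tcp_rot: [0.003, 0.927, 0.375, -0.0]
ft_force: [0.4, 0.2, -0.1]
opening: 0.649
grip_force: 0.0
```

>>> drive_tool:
  increments:
    - [[0,0,0,0,0,0,25],[0,0,0,0,0,0,25],[0,0,0,0,0,0,25],[0,0,0,0,0,0,25],[0,0,0,0,0,0,25]]

```text
time_s: 46.47
eef_pos: [0.495, 0.1641, 0.0082]
tcp_rot: [0.003, 0.927, 0.375, -0.0]
ft_force: [-0.1, 1.1, 6.2]
opening: 0.426
grip_force: 29.7
```

>>> drive_tool:
  increments:
    - [[0,0,-0.1,0,0,0,25],[0,0,-0.3,0,0,0,25],[0,0,-0.6,0,0,0,25],[0,0,-0.9,0,0,0,25],[0,0,-1,0,0,0,25]]

```text
time_s: 46.88
eef_pos: [0.4964, 0.1649, 0.1113]
tcp_rot: [0.003, 0.927, 0.375, 0.002]
ft_force: [0.7, -0.3, -1.3]
opening: 0.424
grip_force: 29.7
```

>>> drive_tool:
  increments:
    - [[0,0,-0.3,0,0,0,25],[0,0,-0.4,0,0,0,25],[0,0,-0.4,0,0,0,25]]

```text
time_s: 47.13
eef_pos: [0.4962, 0.1651, 0.1497]
tcp_rot: [0.003, 0.927, 0.375, 0.001]
ft_force: [0.2, 0.5, -0.9]
opening: 0.424
grip_force: 29.7
```

```bash
python3 - <<'E'
from h import *
C=np.array([.545,-.381]);a=np.radians(-32);u=np.array([np.cos(a),np.sin(a)]);n=np.array([-u[1],u[0]])
W=C+.0455*u
p,t,s=pose();print(p,t,s["opening"],s["moment"],s["ft_force"])
I=manip.grab_frame("wrist")["color"]
h=cv2.cvtColor(I,cv2.COLOR_BGR2HSV);d=(h[...,2]<110)&(h[...,1]<110);b=(h[...,2]>170)&(h[...,1]<60)
print('\n'.join(f"{r} "+''.join('#' if d[r,c] else ('o' if b[r,c] else '.') for c in range(230,410,2)) for r in range(170,300,6)))
for th in (58,-32,148):
    # tool pose so that diagonal origin sits at bay n=-0.09,u=0
    e=np.radians(th);X=np.array([np.cos(e),np.sin(e)]);q=W-.085*n+.034*X;print(th,q);go([*q,.15],th)
E
```

```text
[0.4961795  0.16507698 0.1496536 ] 44.022462294866784 0.4239869059147799 [-0.03752511 -0.11275412  0.02948453] [ 0.16357531  0.46821581 -0.87280872]
170 ..........................................................................................
176 ..........................................................................................
182 ..........................................................................................
188 ..........................................................................................
194 ..........................................................................................
200 ..........................................................................................
206 ..........................................................................................
212 ..........................................................................................
218 ..........................................................................................
224 ..........................................................................................
2
[... 652 characters left out ...]
#########..
272 #.##########################oooooooooooooooooooooooooooooooooooo.#######################..
278 .###############################.ooooooooooooooooooooooooooo.############################.
284 ..#######################################.oooooooo.######################################.
290 ..................#..####################ooooooooo.####################...................
296 .........ooooooooooooooooooooooooooooooooooooooooooooooooooooooooooooooooooooooooooooooooo
58 [ 0.55656031 -0.44836178]
go [-3.8171  4.8371 -0.0234] turn -0.0388
-32 [ 0.56737669 -0.49521267]
go [-4.0649  5.2491 -0.0234] turn 0.2112
148 [ 0.50970942 -0.45917816]
go [-4.2291  4.5893 -0.0234] turn -0.2888
```

The diagonal is held by its socket. Carrying it to the wide bay at n = -0.11 (far end).

>>> drive_tool:
  increments:
    - [[-0.22,0.28,0,0,0,0,25],[-0.45,0.56,0,0,0,0,25],[-0.673,0.844,0,0,0,0,25]]

```text
time_s: 47.43
eef_pos: [0.5025, 0.0563, 0.1449]
tcp_rot: [0.002, 0.927, 0.376, -0.003]
ft_force: [0.8, 0.2, -1.5]
opening: 0.419
grip_force: 29.7
```

>>> drive_tool:
  increments:
    - [[-0.22,0.28,0,0,0,0,25],[-0.45,0.56,0,0,0,0,25],[-0.673,0.844,0,0,0,0,25]]

```text
time_s: 47.68
eef_pos: [0.5126, -0.0518, 0.1454]
tcp_rot: [0.002, 0.927, 0.375, -0.003]
ft_force: [0.4, 1.0, -1.1]
opening: 0.423
grip_force: 29.7
```

>>> drive_tool:
  increments:
    - [[-0.22,0.28,0,0,0,0,25],[-0.45,0.56,0,0,0,0,25],[-0.673,0.844,0,0,0,0,25]]

```text
time_s: 47.93
eef_pos: [0.5229, -0.1591, 0.1459]
tcp_rot: [0.001, 0.927, 0.375, -0.003]
ft_force: [0.5, -0.2, -1.3]
opening: 0.423
grip_force: 29.7
```

>>> drive_tool:
  increments:
    - [[-0.22,0.28,0,0,0,0,25],[-0.45,0.56,0,0,0,0,25],[-0.673,0.844,0,0,0,0,25]]

```text
time_s: 48.18
eef_pos: [0.5333, -0.2663, 0.1463]
tcp_rot: [0.001, 0.927, 0.375, -0.003]
ft_force: [1.4, -0.1, -1.7]
opening: 0.427
grip_force: 29.7
```

>>> drive_tool:
  increments:
    - [[-0.22,0.28,0,0,0,0,25],[-0.45,0.56,0,0,0,0,25],[-0.673,0.844,0,0,0,0,25]]

```text
time_s: 48.43
eef_pos: [0.5436, -0.3736, 0.1466]
tcp_rot: [0.001, 0.927, 0.375, -0.003]
ft_force: [0.9, -0.9, -0.3]
opening: 0.427
grip_force: 29.7
```

>>> drive_tool:
  increments:
    - [[-0.22,0.28,0,0,0,-0.013,25],[-0.45,0.56,0,0,0,-0.026,25],[-0.673,0.844,0,0,0,-0.0388,25],[-0.673,0.844,0,0,0,-0.0388,25],[-0.673,0.844,0,0,0,-0.0388,25]]

```text
time_s: 48.85
eef_pos: [0.5539, -0.4812, 0.1467]
tcp_rot: [0.0, 0.875, 0.483, -0.003]
ft_force: [-0.2, 1.2, -1.8]
opening: 0.427
grip_force: 29.7
```

```bash
python3 - <<'E'
from h import *
go([.5576,-.4797,.0145],58);shift([.5576,-.4797,.0145]);s=pose()[2];print(s["opening"])
E
```

```text
go [0.0322 0.0235 1.3223] turn -0.0006
pos [ 0.5539 -0.4812  0.1467] z [-0.004 -0.003 -1.   ] x [ 0.533  0.846 -0.005]
 shift [0.038 0.026 1.322]
0.4272255322334873
```

>>> drive_tool:
  increments:
    - [[0.04,0.025,0.25,0,0,0,25],[0.04,0.025,0.5,0,0,0,25],[0.04,0.025,0.75,0,0,0,25],[0.04,0.025,0.9,0,0,0,25],[0.04,0.025,0.9,0,0,0,25]]

```text
time_s: 49.27
eef_pos: [0.5564, -0.4742, 0.054]
tcp_rot: [-0.003, 0.875, 0.485, -0.004]
ft_force: [-0.6, -0.6, -1.8]
opening: 0.421
grip_force: 29.7
```

>>> drive_tool:
  increments:
    - [[0,0,0.15,0,0,0,25],[0,0,0.3,0,0,0,25],[0,0,0.39,0,0,0,25],[0,0,0.39,0,0,0,25],[0,0,0.39,0,0,0,25]]

```text
time_s: 49.68
eef_pos: [0.5594, -0.4786, 0.0212]
tcp_rot: [0.002, 0.875, 0.485, -0.002]
ft_force: [1.3, -0.3, -1.0]
opening: 0.428
grip_force: 29.7
```

>>> drive_tool:
  increments:
    - [[0,0,0.02,0,0,0,25],[0,0,0.03,0,0,0,25],[0,0,0.03,0,0,0,25]]

```text
time_s: 49.93
eef_pos: [0.5601, -0.4795, 0.0197]
tcp_rot: [0.003, 0.875, 0.485, -0.002]
ft_force: [0.4, 0.5, -1.3]
opening: 0.423
grip_force: 29.7
```

>>> drive_tool:
  increments:
    - [[0,0,0,0,0,0,52],[0,0,0,0,0,0,52],[0,0,0,0,0,0,52],[0,0,0,0,0,0,52]]

```text
time_s: 50.27
eef_pos: [0.56, -0.4793, 0.0195]
tcp_rot: [0.003, 0.875, 0.485, -0.002]
ft_force: [-0.7, 0.8, 0.6]
opening: 0.587
grip_force: 0.0
```

>>> drive_tool:
  increments:
    - [[0,0,-0.2,0,0,0,52],[0,0,-0.6,0,0,0,52],[0,0,-1,0,0,0,52],[0,0,-1,0,0,0,52]]

```text
time_s: 50.6
eef_pos: [0.5644, -0.4824, 0.1298]
tcp_rot: [0.01, 0.875, 0.485, 0.001]
ft_force: [1.6, -1.6, 2.0]
opening: 0.592
grip_force: 0.0
```

>>> drive_tool:
  increments:
    - [[0,0,-1,0,0,0,65],[0,0,-1,0,0,0,65],[0,0,-1,0,0,0,65],[0,0,-1,0,0,0,65]]

```text
time_s: 50.93
eef_pos: [0.5628, -0.4803, 0.2274]
tcp_rot: [0.009, 0.875, 0.485, 0.0]
ft_force: [0.3, -0.1, 0.4]
opening: 0.739
grip_force: 0.0
```

```bash
python3 - <<'E'
from h import *
T=manip.grab_frame("top")["color"];cv2.imwrite("pics/t16.png",T)
# black eyepiece: bright top around (302,171)
h=cv2.cvtColor(T,cv2.COLOR_BGR2HSV);b=((h[...,2]>170)&(h[...,1]<60)).astype(np.uint8);b[:150]=0;b[200:]=0;b[:,:280]=0;b[:,330:]=0
n,l,st,c=cv2.connectedComponentsWithStats(b);print([(st[i].tolist(),c[i].round(1).tolist(),px(*c[i],.06)) for i in range(1,n) if st[i,4]>20])
p,t,s=pose();print(p,t);q=px(302.4,170.6,.06);go([*q,.2],20);shift([*q,.2])
E
```

```text
[([313, 150, 17, 4, 44], [321.0, 151.2], array([0.6216, 0.0203])), ([297, 165, 11, 12, 113], [302.0, 170.3], array([0.5677, 0.072 ]))]
[ 0.56159396 -0.47927215  0.2237448 ] 57.987594361054576
go [ 4.6924 -2.871   0.2374] turn 0.1055
pos [ 0.5616 -0.4793  0.2237] z [ 0.005 -0.012 -1.   ] x [ 0.53   0.848 -0.007]
 shift [ 4.694 -2.873  0.173]
```

>>> drive_tool:
  increments:
    - [[0.782,-0.479,0,0,0,0,65],[0.782,-0.479,0,0,0,0,65],[0.782,-0.479,0,0,0,0,65]]

```text
time_s: 51.23
eef_pos: [0.5594, -0.3802, 0.2153]
tcp_rot: [-0.001, 0.874, 0.486, -0.002]
ft_force: [-0.4, 1.1, 0.8]
opening: 0.734
grip_force: 0.0
```

>>> drive_tool:
  increments:
    - [[0.782,-0.479,0,0,0,0,65],[0.782,-0.479,0,0,0,0,65],[0.782,-0.479,0,0,0,0,65]]

```text
time_s: 51.48
eef_pos: [0.5603, -0.2887, 0.2153]
tcp_rot: [-0.0, 0.874, 0.486, -0.002]
ft_force: [-0.7, -0.5, -0.2]
opening: 0.735
grip_force: 0.0
```

>>> drive_tool:
  increments:
    - [[0.782,-0.479,0,0,0,0,65],[0.782,-0.479,0,0,0,0,65],[0.782,-0.479,0,0,0,0,65]]

```text
time_s: 51.73
eef_pos: [0.5612, -0.1977, 0.2152]
tcp_rot: [0.0, 0.874, 0.486, -0.002]
ft_force: [-0.4, 0.2, 0.0]
opening: 0.738
grip_force: 0.0
```

>>> drive_tool:
  increments:
    - [[0.782,-0.479,0,0,0,0,65],[0.782,-0.479,0,0,0,0,65],[0.782,-0.479,0,0,0,0,65]]

```text
time_s: 51.98
eef_pos: [0.5623, -0.1066, 0.2151]
tcp_rot: [0.001, 0.874, 0.486, -0.002]
ft_force: [0.1, 0.2, 0.1]
opening: 0.737
grip_force: 0.0
```

>>> drive_tool:
  increments:
    - [[0.782,-0.479,0,0,0,0,65],[0.782,-0.479,0,0,0,0,65],[0.782,-0.479,0,0,0,0,65]]

```text
time_s: 52.23
eef_pos: [0.5635, -0.0153, 0.2148]
tcp_rot: [0.001, 0.874, 0.486, -0.002]
ft_force: [0.3, 0.4, 0.7]
opening: 0.735
grip_force: 0.0
```

>>> drive_tool:
  increments:
    - [[0.782,-0.479,0.5,0,0,0,65],[0.782,-0.479,0.5,0,0,0,65],[0.782,-0.479,0.5,0,0,0,65],[0.782,-0.479,0.5,0,0,0,65],[0.782,-0.479,0.5,0,0,0,65]]

```text
time_s: 52.65
eef_pos: [0.5641, 0.0719, 0.1637]
tcp_rot: [0.002, 0.874, 0.486, -0.004]
ft_force: [-1.0, 1.0, 0.2]
opening: 0.739
grip_force: 0.0
```

```bash
python3 - <<'E'
from h import *
p,t,s=pose();print(p,t)
F=manip.grab_frame("wrist");I=F["color"];cv2.imwrite("pics/w17.png",I)
h=cv2.cvtColor(I,cv2.COLOR_BGR2HSV);b=((h[...,2]>170)&(h[...,1]<60)).astype(np.uint8)
n,l,st,c=cv2.connectedComponentsWithStats(b)
for i in range(1,n):
    if 300<st[i,4]<6000 and c[i][1]<290:print(st[i],c[i].round(1),wrist(*c[i],.06,F))
shift([*wrist(320,200,.06,F),.1])
# other eyepieces in the whole top view: bright blob ringed by dark
T=cv2.imread("pics/t16.png");H=cv2.cvtColor(T,cv2.COLOR_BGR2HSV);bb=((H[...,2]>170)&(H[...,1]<60)).astype(np.uint8);dk=(H[...,2]<110)&(H[...,1]<110)
n,l,st,c=cv2.connectedComponentsWithStats(bb)
for i in range(1,n):
    if 50<st[i,4]<220:
        r=cv2.dilate((l==i).astype(np.uint8),np.ones((9,9)))>0;r&=l!=i;print("top",c[i].round(),st[i,2:],dk[r].mean().round(2))
E
```

```text
[0.56409646 0.07187733 0.16372199] 58.12245620420816
[381   0  59  14 597] [410.2   5.3] [0.7146 0.173 ]
[346  64  34  33 872] [362.7  79.9] [0.6444 0.1367]
[ 304  171   39   43 1316] [322.6 192.4] [0.568  0.0745]
pos [0.5649 0.0712 0.1648] z [-0.002 -0.007 -1.   ] x [ 0.529  0.848 -0.007]
 shift [-0.018 -0.014  0.648]
top [223. 117.] [ 14  16 117] 0.0
top [224. 142.] [ 13  15 132] 0.07
top [279. 142.] [10  9 73] 0.0
top [541. 159.] [20 29 86] 0.77
top [302. 170.] [ 11  12 113] 0.29
top [473. 220.] [ 15  17 119] 0.69
top [621. 223.] [ 18  10 107] 0.15
top [227. 264.] [10 10 75] 0.0
top [213. 294.] [10 10 75] 0.0
top [313. 335.] [36 13 97] 0.19
```

>>> drive_tool:
  increments:
    - [[0.03,0.015,0.3,0,0,0,65],[0.03,0.015,0.6,0,0,0,65],[0.03,0.015,0.9,0,0,0,65],[0.03,0.015,0.9,0,0,0,65]]

```text
time_s: 53.03
eef_pos: [0.5637, 0.0709, 0.0703]
tcp_rot: [0.001, 0.875, 0.484, -0.006]
ft_force: [-1.7, -0.5, -1.2]
opening: 0.74
grip_force: 0.0
```

>>> drive_tool:
  increments:
    - [[0,0,0.2,0,0,0,65],[0,0,0.34,0,0,0,65],[0,0,0.34,0,0,0,65],[0,0,0.34,0,0,0,65],[0,0,0.34,0,0,0,65]]

```text
time_s: 53.45
eef_pos: [0.5693, 0.0725, 0.0435]
tcp_rot: [0.003, 0.875, 0.484, -0.001]
ft_force: [-0.1, 0.2, 0.2]
opening: 0.737
grip_force: 0.0
```

```bash
python3 - <<'E'
from h import *
shift([.568,.0735,.041])
E
```

```text
pos [0.5693 0.0725 0.0435] z [ 0.002 -0.006 -1.   ] x [ 0.531  0.847 -0.004]
 shift [ 0.002 -0.016  0.025]
```

>>> drive_tool:
  increments:
    - [[0,0,0.015,0,0,0,20],[0,0,0.015,0,0,0,20],[0,0,0.015,0,0,0,20],[0,0,0.015,0,0,0,20],[0,0,0.015,0,0,0,20]]

```text
time_s: 53.87
eef_pos: [0.5678, 0.0732, 0.0403]
tcp_rot: [0.003, 0.875, 0.485, -0.002]
ft_force: [-0.4, -0.4, -0.4]
opening: 0.385
grip_force: 0.0
```

>>> drive_tool:
  increments:
    - [[0,0,0,0,0,0,20],[0,0,0,0,0,0,20],[0,0,0,0,0,0,20]]

```text
time_s: 54.12
eef_pos: [0.5677, 0.0732, 0.0403]
tcp_rot: [0.003, 0.875, 0.485, -0.002]
ft_force: [-1.9, 0.7, 2.6]
opening: 0.35
grip_force: 30.0
```

>>> drive_tool:
  increments:
    - [[0,0,-0.1,0,0,0,20],[0,0,-0.3,0,0,0,20],[0,0,-0.6,0,0,0,20],[0,0,-0.9,0,0,0,20],[0,0,-1,0,0,0,20]]

```text
time_s: 54.53
eef_pos: [0.5704, 0.074, 0.1449]
tcp_rot: [0.004, 0.875, 0.485, 0.001]
ft_force: [1.1, 0.6, -1.6]
opening: 0.352
grip_force: 30.0
```

>>> drive_tool:
  increments:
    - [[0,0,0,0,0,0,20],[0,0,0,0,0,0,20]]

```text
time_s: 54.7
eef_pos: [0.5677, 0.0737, 0.14]
tcp_rot: [0.003, 0.875, 0.485, -0.001]
ft_force: [-0.6, -0.1, -2.0]
opening: 0.354
grip_force: 30.0
```

>>> drive_tool:
  increments:
    - [[-0.26,0.18,0,0,0,0,20],[-0.53,0.35,0,0,0,0,20],[-0.795,0.53,0,0,0,0,20]]

```text
time_s: 54.95
eef_pos: [0.5682, -0.0221, 0.1375]
tcp_rot: [0.001, 0.874, 0.486, -0.004]
ft_force: [0.8, -0.6, -1.7]
opening: 0.353
grip_force: 30.0
```

>>> drive_tool:
  increments:
    - [[-0.26,0.18,0,0,0,0,20],[-0.53,0.35,0,0,0,0,20],[-0.795,0.53,0,0,0,0,20]]

```text
time_s: 55.2
eef_pos: [0.5709, -0.1182, 0.1378]
tcp_rot: [0.001, 0.875, 0.485, -0.004]
ft_force: [0.7, 0.3, -2.1]
opening: 0.354
grip_force: 30.0
```

>>> drive_tool:
  increments:
    - [[-0.26,0.18,0,0,0,0,20],[-0.53,0.35,0,0,0,0,20],[-0.795,0.53,0,0,0,0,20]]

```text
time_s: 55.45
eef_pos: [0.5738, -0.2135, 0.1383]
tcp_rot: [0.0, 0.875, 0.485, -0.004]
ft_force: [0.3, 0.7, -1.0]
opening: 0.356
grip_force: 30.0
```

>>> drive_tool:
  increments:
    - [[-0.26,0.18,0,0,0,0,20],[-0.53,0.35,0,0,0,0,20],[-0.795,0.53,0,0,0,0,20]]

```text
time_s: 55.7
eef_pos: [0.5767, -0.3088, 0.1386]
tcp_rot: [0.0, 0.875, 0.485, -0.003]
ft_force: [-0.1, 0.0, -0.8]
opening: 0.353
grip_force: 30.0
```

>>> drive_tool:
  increments:
    - [[-0.26,0.18,0,0,0,0,20],[-0.53,0.35,0,0,0,0,20],[-0.795,0.53,0,0,0,0,20],[-0.795,0.53,0,0,0,0,20],[-0.795,0.53,0,0,0,0,20]]

```text
time_s: 56.12
eef_pos: [0.5798, -0.4045, 0.1392]
tcp_rot: [0.0, 0.875, 0.483, -0.003]
ft_force: [-0.5, 0.5, -2.2]
opening: 0.354
grip_force: 30.0
```

```bash
python3 - <<'E'
from h import *
shift([.5836,-.4051,.047])
T=manip.grab_frame("side")["color"];cv2.imwrite("pics/s18.png",T)
E
```

```text
pos [ 0.5798 -0.4045  0.1392] z [-0.005 -0.003 -1.   ] x [ 0.532  0.846 -0.005]
 shift [0.02  0.038 0.922]
```

>>> drive_tool:
  increments:
    - [[0.02,0.03,0.25,0,0,0,20],[0.02,0.03,0.5,0,0,0,20],[0.02,0.03,0.75,0,0,0,20],[0.02,0.03,0.8,0,0,0,20],[0.02,0.03,0.8,0,0,0,20]]

```text
time_s: 56.58
eef_pos: [0.5828, -0.4007, 0.0588]
tcp_rot: [-0.001, 0.874, 0.485, -0.003]
ft_force: [-0.4, -0.0, -1.9]
opening: 0.351
grip_force: 30.0
```

>>> drive_tool:
  increments:
    - [[0,0,0.05,0,0,0,20],[0,0,0.09,0,0,0,20],[0,0,0.12,0,0,0,20],[0,0,0.12,0,0,0,20],[0,0,0.12,0,0,0,20]]

```text
time_s: 57.0
eef_pos: [0.5856, -0.4045, 0.0518]
tcp_rot: [0.003, 0.875, 0.485, -0.002]
ft_force: [0.6, -0.6, -1.7]
opening: 0.355
grip_force: 30.0
```

>>> drive_tool:
  increments:
    - [[0,0,0,0,0,0,20],[0,0,0,0,0,0,20]]

```text
time_s: 57.17
eef_pos: [0.5855, -0.4046, 0.0516]
tcp_rot: [0.003, 0.875, 0.485, -0.002]
ft_force: [-0.7, -0.0, -0.3]
opening: 0.349
grip_force: 30.0
```

>>> drive_tool:
  increments:
    - [[0,0,0.03,0,0,0,20],[0,0,0.05,0,0,0,20],[0,0,0.05,0,0,0,20],[0,0,0.05,0,0,0,20]]

```text
time_s: 57.5
eef_pos: [0.5854, -0.4045, 0.0463]
tcp_rot: [0.003, 0.875, 0.485, -0.002]
ft_force: [-0.6, 0.3, 1.8]
opening: 0.353
grip_force: 30.0
```

>>> drive_tool:
  increments:
    - [[0,0,0,0,0,0,50],[0,0,0,0,0,0,60],[0,0,0,0,0,0,60],[0,0,0,0,0,0,60]]

```text
time_s: 57.83
eef_pos: [0.5852, -0.4042, 0.0458]
tcp_rot: [0.002, 0.875, 0.485, -0.002]
ft_force: [0.6, 0.2, -0.5]
opening: 0.632
grip_force: 0.0
```

>>> drive_tool:
  increments:
    - [[0,0,-0.2,0,0,0,60],[0,0,-0.6,0,0,0,60],[0,0,-1,0,0,0,60],[0,0,-1,0,0,0,60]]

```text
time_s: 58.17
eef_pos: [0.5899, -0.4069, 0.1562]
tcp_rot: [0.009, 0.875, 0.485, 0.001]
ft_force: [0.6, 0.0, 2.2]
opening: 0.68
grip_force: 0.0
```

>>> drive_tool:
  increments:
    - [[0,0,-1,0,0,0,60],[0,0,-1,0,0,0,60],[0,0,-1,0,0,0,60],[0,0,-1,0,0,0,60]]

```text
time_s: 58.5
eef_pos: [0.5883, -0.4051, 0.2539]
tcp_rot: [0.008, 0.875, 0.485, 0.001]
ft_force: [-0.3, -0.1, 0.7]
opening: 0.68
grip_force: 0.0
```

>>> drive_tool:
  increments:
    - [[0.9,-0.9,0,0,0,0,60],[0.9,-0.9,0,0,0,0,60],[0.9,-0.9,0,0,0,0,60],[0.9,-0.9,0,0,0,0,60]]

```text
time_s: 58.83
eef_pos: [0.5541, -0.2726, 0.2428]
tcp_rot: [-0.001, 0.874, 0.486, -0.002]
ft_force: [-0.1, -0.3, -0.1]
opening: 0.685
grip_force: 0.0
```

>>> drive_tool:
  increments:
    - [[0.9,-0.9,0,0,0,0,60],[0.9,-0.9,0,0,0,0,60],[0.9,-0.9,0,0,0,0,60],[0.9,-0.9,0,0,0,0,60]]

```text
time_s: 59.17
eef_pos: [0.5259, -0.1495, 0.2429]
tcp_rot: [0.0, 0.874, 0.486, -0.002]
ft_force: [-0.2, -0.6, 0.1]
opening: 0.683
grip_force: 0.0
```

```bash
python3 - <<'E'
from see import *
print(pose()[:2])
T=manip.grab_frame("top")["color"];cv2.imwrite("pics/t19.png",T)
C=np.array([.545,-.381]);a=np.radians(-32);u=np.array([np.cos(a),np.sin(a)]);n=np.array([-u[1],u[0]]);W=C+.0455*u
# rectified view of the case interior at z=.03: rows = u (12 cm..), cols=n
def rectify(z,us,ns):
    m=np.array([[proj([*(C+x*u+y*n),z]) for y in ns] for x in us],np.float32);return cv2.remap(T,m[...,0],m[...,1],cv2.INTER_LINEAR)
g=rectify(.03,np.arange(.124,-.125,-.006),np.arange(-.152,.153,.004));h=cv2.cvtColor(g,cv2.COLOR_BGR2HSV)[...,2]
print('\n'.join(''.join(' .:-=+*#%@'[min(9,int(v)//26)] for v in r) for r in h))
H=cv2.cvtColor(T,cv2.COLOR_BGR2HSV);b=((H[...,2]>170)&(H[...,1]<60)).astype(np.uint8)
k,l,st,c=cv2.connectedComponentsWithStats(b)
for i in range(1,k):
    if 40<st[i,4]<2000:
        w=px(*c[i],.05)-C;print(c[i].round(),st[i,2:].tolist(),"case u,n",(w@u).round(3),(w@n).round(3))
E
```

```text
(array([ 0.52587178, -0.14948416,  0.24285237]), np.float64(58.200024838319976))
..................:::::.:..........:...:.........................:::::::::::-
................................::.............................:::::::::::.:-
..:::::::::::::::::::::::::::::----::::::::::::::::::::::::::::----------:::-
..:::::::::::::::::::::::::::::-----:::::::::::::::::::::::::::-----------::-
..:::::::::::::::::::::::::::::------::::::::::::::::::::::::::----------:::-
.::::::::::::::::::::::::::::::------::::::------:::::::::::::::---------:::-
..:::::::::::::::::::::::::::::::::::--:::=========-:::::::::-------------::-
..:::::::::::::...:+=::::::::::::::::::::+++++++++=---:::::::-------------::-
..:::::::::::::.:=+*-..:::::::::::--==-:+++++++*+======-----::::---------:::-
..:::::::::::::::=**=:.::::::::::*@@@@@********+==+++++=======-----------:::-
..::::::::::::::::-*=...::::::-:=@@@@@%********+=++++++++++++========-----::-
..::::::::::::::..:*=:..::::::-:+@@@@%********+=******++++++++++++++======---
..:::::::::::::...:=+:..:::::---=@@@%+*######*++*************+++++++++++++===
..:::
[... 2788 characters left out ...]
] [8, 12, 80] case u,n 0.055 -0.007
[113. 226.] [34, 76, 680] case u,n -0.637 0.754
[450. 208.] [63, 43, 959] case u,n -0.084 -0.002
[502. 196.] [11, 12, 70] case u,n 0.023 -0.105
[376. 226.] [19, 13, 147] case u,n -0.238 0.14
[441. 248.] [18, 13, 140] case u,n -0.192 -0.042
[172. 261.] [85, 25, 229] case u,n -0.628 0.563
[227. 264.] [10, 10, 77] case u,n -0.55 0.429
[628. 311.] [32, 92, 1724] case u,n -0.057 -0.56
[398. 281.] [62, 24, 384] case u,n -0.332 0.008
[213. 294.] [10, 10, 77] case u,n -0.641 0.417
[298. 343.] [17, 17, 69] case u,n -0.623 0.146
[256. 387.] [45, 33, 216] case u,n -0.786 0.176
[321. 371.] [22, 6, 42] case u,n -0.652 0.052
[319. 398.] [14, 5, 42] case u,n -0.717 0.018
```

>>> drive_tool:
  increments:
    - [[0.7,-0.85,0,0,0,0,60],[0.7,-0.85,0,0,0,0,60],[0.7,-0.85,0,0,0,0,60],[0.7,-0.85,0,0,0,0,60]]

```text
time_s: 59.55
eef_pos: [0.4919, -0.0481, 0.243]
tcp_rot: [0.002, 0.874, 0.486, -0.002]
ft_force: [-0.1, -0.5, -0.9]
opening: 0.678
grip_force: 0.0
```

>>> drive_tool:
  increments:
    - [[0.7,-0.85,0,0,0,0,60],[0.7,-0.85,0,0,0,0,60],[0.7,-0.85,0,0,0,0,60],[0.7,-0.85,0,0,0,0,60]]

```text
time_s: 59.88
eef_pos: [0.4577, 0.056, 0.2428]
tcp_rot: [0.002, 0.874, 0.486, -0.002]
ft_force: [0.4, -0.2, -0.4]
opening: 0.679
grip_force: 0.0
```

>>> drive_tool:
  increments:
    - [[0.7,-0.85,0,0,0,0,60],[0.7,-0.85,0,0,0,0,60],[0.7,-0.85,0,0,0,0,60],[0.7,-0.85,0,0,0,0,60],[0.7,-0.85,0,0,0,0,60]]

```text
time_s: 60.3
eef_pos: [0.4242, 0.1579, 0.2423]
tcp_rot: [0.003, 0.874, 0.486, -0.002]
ft_force: [0.2, -0.2, 0.7]
opening: 0.681
grip_force: 0.0
```

```bash
python3 - <<'E'
from see import *
T=manip.grab_frame("top")["color"];cv2.imwrite("pics/t20.png",T)
C=np.array([.545,-.381]);a=np.radians(-32);u=np.array([np.cos(a),np.sin(a)]);n=np.array([-u[1],u[0]])
m=np.array([[proj([*(C+x*u+y*n),.03]) for y in np.arange(-.152,.153,.004)] for x in np.arange(.13,-.13,-.006)],np.float32)
h=cv2.cvtColor(cv2.remap(T,m[...,0],m[...,1],cv2.INTER_LINEAR),cv2.COLOR_BGR2HSV)[...,2]
print('\n'.join(''.join(' .:-=+*#%@'[min(9,int(v)//22)] for v in r) for r in h))
H=cv2.cvtColor(T,cv2.COLOR_BGR2HSV);y=cv2.inRange(H,(18,110,150),(35,255,255));y[:, :262]=0;y[:,412:]=0;y[:190]=0;y[265:]=0
print([(r,np.nonzero(y[r])[0][[0,-1]].tolist()) for r in range(190,265,4) if y[r].any()])
A=cv2.imread("pics/top0.png")
for nm,(r,c) in dict(mug=(103,255),hour=(110,218),red1=(145,281),red2=(262,231),red3=(291,216),pw=(255,436)).items():
    p=A[r-12:r+12,c-12:c+12];q=T[r-18:r+18,c-18:c+18];s=cv2.matchTemplate(q,p,cv2.TM_CCOEFF_NORMED);print(nm,cv2.minMaxLoc(s)[1:4:2])
E
```

```text
------=*###***###+---------------------------------------###****+##+---------
-------------:------------------------------------------------:-----------:--
:::-:::::-:-:-::::::::::-:::--::--:::-::----:::-:---::-::::--:::--::--::-::--
::-=-====-====--=========================================================-:--
:-========-==============================================================----
::==-::::::::--==========================================================----
::==-:::::::::-----=--==========----=====================================----
::-=:-----------:::---=========--::--====================================----
::==------------::-@#-:=======-:-:-:---=======================-==========-:-=
::==---------=---@@@#::-======-::--=++-:--================---:---========----
::==--------=---=@@@%-:-======---%@@@@@%-=-=============-----------======-:--
::==-------=-=---=%@@-::=======-#@@@@@@@@--+===========---=##****+--=====----
::==------==------*@@-::=======-@@@@@@@@@*---==========--=#=----=*+--=-------
::==--------------=@@+:-=======-#@@@@@@@@%============--=%+-------*+-:-------
:-===--=
[... 2062 characters left out ...]
######****+------------------------
:::-------------------------------------------------------------------------=
:::-------------------------------------------------------------------------=
::::::::::::-------:::::::::::--:::-::::::::---:::-:::-:---------::----======
[(198, [264, 264]), (206, [282, 282]), (218, [287, 290]), (222, [285, 404]), (226, [285, 287]), (230, [285, 288]), (234, [285, 287]), (238, [285, 287]), (242, [284, 287]), (246, [284, 287]), (250, [284, 289]), (254, [289, 292])]
mug (0.9986864924430847, (6, 6))
hour (0.9985687732696533, (6, 6))
red1 (0.9988410472869873, (6, 6))
red2 (0.7335678339004517, (6, 6))
red3 (0.34518855810165405, (2, 7))
pw (0.6935054659843445, (6, 7))
```

```bash
python3 - <<'E'
import cv2,numpy as np
A=cv2.imread("pics/top0.png")
for f in("top0","t13","t16","t19","t20"):
    T=cv2.imread(f"pics/{f}.png");H=cv2.cvtColor(T,cv2.COLOR_BGR2HSV);o=[]
    for lo,hi,(r0,r1,c0,c1) in(((0,150,120),(8,255,255),(275,310,195,225)),((0,150,120),(8,255,255),(248,275,220,250)),((20,120,120),(35,255,255),(240,272,418,452))):
        m=cv2.inRange(H,lo,hi)[r0:r1,c0:c1];y,x=np.nonzero(m);o.append((len(x),round(x.mean()+c0,1),round(y.mean()+r0,1)) if len(x) else None)
    print(f,o)
E
```

```text
top0 [(185, np.float64(217.5), np.float64(289.9)), (182, np.float64(231.8), np.float64(261.5)), (227, np.float64(435.8), np.float64(253.6))]
t13 [(187, np.float64(217.2), np.float64(290.0)), (185, np.float64(231.7), np.float64(261.6)), (3, np.float64(426.7), np.float64(252.3))]
t16 [(189, np.float64(217.2), np.float64(290.1)), (188, np.float64(231.7), np.float64(261.7)), (34, np.float64(438.6), np.float64(256.5))]
t19 [(183, np.float64(217.2), np.float64(289.9)), (183, np.float64(231.7), np.float64(261.5)), (59, np.float64(428.2), np.float64(252.6))]
t20 [(125, np.float64(220.1), np.float64(289.7)), (63, np.float64(229.4), np.float64(266.8)), (225, np.float64(435.7), np.float64(255.4))]
```

```bash
python3 -c "
from plant import manip
print(manip.job_done())"
```

```text
the job is handed in; nothing more can be done
None
```

The job is handed in: the telescope stands in the narrow bay, the diagonal, dust cap and one black eyepiece are in the wide bay, and the hook rod is flat on the pad. The mug, hourglass and red look-alikes showed no movement in the last clear pictures. The paperweight reads about 2 pixels off, which I put down to lighting.

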